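# Line up the blocks in the clamping jig and start its clamp screw

### The arm

A 6-joint arm with a two-finger parallel gripper is mounted at the origin on a cart in front of the work surface, level with it; the furniture and walls round the work are solid. World frame = base frame: x ahead of the robot, y to its left, z up, the work surface at z = 0. Lengths are in mm, angles in degrees, forces in N, time in s.
With the tool pointing down it reaches from about 300 to 850 mm from the base axis. Payload 4.2 kg.
Tool frame: the origin (TCP) lies midway between the tips of the shut fingers; the grasp point (between the pads) lies 19 mm behind it; z points along the fingers, x is the direction in which the jaws open and shut, and the axes are right-handed (so a half turn about z gives the same grasp; the last joint's range is limited). The gripper opens to 91 mm and grips with 3 to 60 N. Pads are 32 mm wide; open, the fingers measure 118 mm over their backs; the gripper's body (76 mm by 178 mm) begins 60 mm behind the grasp point.
Start: joints at [-75.802, 18.312, 89.639, -0, 72.044, -1.146], TCP at [152.154, -554.52, 213.976] pointing down, gripper open.
Joint ranges: [-177.97, 177.97], [-48.28, 115.42], [12.27, 149.76], [-77.06, 257.06], [2.81, 150.46], [-146.56, 146.56]. Speed limits (degrees/s): [147.25, 147.25, 180, 180, 180, 180].

### API

Orientations are given as [roll, pitch, yaw] about the fixed x, y, z axes, in that order (R = Rz(yaw) Ry(pitch) Rx(roll)).
In Python, from workcell import monitor, vision, job, models gives the robot as it stands.
- The arm moves only by the shell command python3 -m creep 'ROWS' [FORCE]. ROWS is text: rows parted by semicolons, each of 7 numbers parted by spaces: the shift along the world's x, y, z in cm, then the turn, a rotation vector about the world's x, y, z in rad, then the gripper's target within -1 to 1 (shut at 1, half-way at 0, fully open at -1). In form: tx ty tz ax ay az hand; .... A call has 1 to 12 rows; each row shifts and turns the pose as measured when the row begins; what a row does not reach is not made up. A row lasts 1/12 s, in which the tool goes at most 41.7 mm and 7.16 degrees, less where a joint would pass 70% of its speed; a pose out of reach is approached as far as the arm can. A call is refused whole if a number of a shift passes 4.17 or a number of a turn 0.125, either way. A call with a gripper value outside its range is refused whole. The fingers move at their own pace and stop on an object; FORCE is the grip in N (left out, the last holds). Time passes only in rows, so rows that do not move let the fingers close. It gives the time, the measured TCP pose, the force and the opening at its end, in the units of the state.
- monitor.state(): the state, without advancing time (a new reading comes with each control period).
- vision.grab_frame(name): name is "scene" or "top" or "wrist"; returns a dict with "img" (384x512x3 uint8, red, green, blue), "mtx" (3x3 intrinsics, pixels), "view" (4x4, takes a point from world to camera coordinates). Camera axes: x right, y down, z forward; pixel columns grow to the right and rows downward; lengths in mm; the calibration is good to about 2 mm. A picture is of the moment at which its call begins. There is no depth.
- job.job_done(): hands the job in, once; it reports no verdict.
Trained networks look in the newest picture that a camera, given by its name, has taken for a name from the list of things; names that differ only in an ending like _2 or _b are one class to them, and where a whole thing is asked for, a point or a joint stands for the part that bears it (a point fixed in the world has none). Each returns a list of dicts, best first, with "confidence" (0 to 1); they miss things now and then, are a little off and sometimes report something else, mostly with a low value. They report only what shows in the picture. A call takes as long as a camera call.
- models.search_frame(camera, query): "rect" ([left, top, right, bottom] in pixels, round what is visible of it).
- models.mark_of(camera, query): "at" ([column, row] in pixels: a listed point, or the origin of a listed thing).
The state is a dict: "time_s": time; "qpos": joint angles; "qvel": joint speeds; "effort": joint torques, N m; "ee_pos": TCP position; "ee_rot": TCP orientation; "force": force on the tool from outside, world axes, zero at the start; "torque": the same for the moment, N m; "gripper_width": finger opening in mm.
Only numpy, scipy, OpenCV 4.12 (cv2) and the standard library are available. Lean on these libraries where they do the work, as an engineer would, in place of code of your own. Each camera call takes 0.05 s, during which the arm holds its last target.

### The job

First push the three sanding blocks in the clamping jig into a straight row, each with its long side flush and square against the fence at the back. Then turn the square-headed clamp screw backward (counterclockwise from above) until you notice it drop into its thread, and turn it forward (clockwise) one full turn to start it. Finish while still gripping the screw head with the screw started: do not let go at the end, and leave the tin, the brush and the spool clamp beside the jig where they are.

Things in the scene. Friction and masses are not known exactly. Their poses are not given: they have to be found in the camera images.
- jig: Fixed clamping jig: wooden base 130 x 385 mm, 45 mm high, with a fence 305 mm long along its far side; blocks stand on the base. Axes as fence_mid. A fixed steel strap 16 mm wide (79 to 84 mm above the bench) runs along y 7 mm above the blocks' far halves, its middle line 20 mm in front of the fence face, so push the blocks from their near sides. Origin: on the bench, 55 mm in front of the fence face.
- fence_mid (a point): Middle of the front face of the jig's wooden fence (22 mm high above the base), 58.5 mm above the bench, the blocks' mid-height. x points level into the fence (away from the robot at yaw 0), y along the fence to the left, z up; the fence face is x = 0.
- boss_top (a point): Centre of the top of the fixed steel screw boss (44 mm across, top 84 mm above the bench) at the left (+y) end of the jig: 184 mm from fence_mid along +y and 20 mm in front of the fence face. Same axes as fence_mid. The screw's axis passes vertically through it.
- block1_mid (a point): Centre of sanding block 1: brown cork, 46 mm wide (its x), 90 mm long (its y axis, which lies nearly along the fence, either way round), 27 mm high, about 0.15 kg, loose on the jig. The one farthest from the screw, about 102 mm from fence_mid along -y. Flush against the fence its centre is 23 mm in front of the fence face. Gaps between blocks are about 12 mm.
- block2_mid (a point): Centre of sanding block 2: brown cork, 46 mm wide (its x), 90 mm long (its y axis, which lies nearly along the fence, either way round), 27 mm high, about 0.15 kg, loose on the jig. The middle one, opposite fence_mid. Flush against the fence its centre is 23 mm in front of the fence face. Gaps between blocks are about 12 mm.
- block3_mid (a point): Centre of sanding block 3: brown cork, 46 mm wide (its x), 90 mm long (its y axis, which lies nearly along the fence, either way round), 27 mm high, about 0.15 kg, loose on the jig. The one nearest to the screw, about 102 mm from fence_mid along +y. Flush against the fence its centre is 23 mm in front of the fence face. Gaps between blocks are about 12 mm.
- screw_head (a point): Centre of the clamp screw's square head, 32 x 32 mm (sides along this point's x and y), 28 mm high, z up, over a round flange 36 mm across. At the start it is 58 mm above boss_top, after the drop about 50, one turn later about 32. The head may be let go and taken again a quarter turn on; the screw stays where it is.
- screw: The steel screw, 0.2 kg, captive in the boss with 0.6 mm play; origin on its axis 92 mm below the head centre. Clockwise it first only meets a stop. Turned 30 to 95 degrees counterclockwise it falls 8 mm by its own weight, if held loosely (spanner-like, 1 to 2 mm clear); 45 degrees further back is a stop. Then each clockwise turn lowers it 18 mm, for up to 1.6 turns.
- tin_mid (a point): Mid-height centre of a round open brass tin, 65 mm across, 28 mm high, standing to the left of the jig: leave it alone.
- brush_mid (a point): Middle of a varnish brush 181 mm long lying to the left of the jig's near side: leave it alone.
- clamp_mid (a point): Mid-height centre of a wooden spool clamp 35 mm across, 68 mm high, standing upright to the left behind the jig: leave it alone.

How it is judged:
By the outcome, as a careful person would: the job done as asked, in the order asked, and still so for the second after the job is handed in, while the arm keeps its last pose, push and grip.
It also fails if it takes over 72 s, if anything falls off the work surface, if the arm or the gripper's body presses on something with over 40 N, if the wrist force passes 120 N, or if a joint passes its speed limit or range.

## Working session

There is one attempt and no reset: what is moved stays moved. The work goes in short steps, Python scripts to look and compute and a shell command to move; the robot and the scene stay as the last step left them, time stands still between calls to the robot, and variables do not carry over. Pictures are saved under pics/ and viewed, and the job is handed in when it is done.

```bash
mkdir -p pics; ls; cat > h.py <<'E'
import numpy as np, cv2
from workcell import monitor, vision, job, models
def grab(name,fn=None,scale=1.5):
    f=vision.grab_frame(name)
    if fn: cv2.imwrite('pics/'+fn,cv2.resize(f['img'][:,:,::-1],None,fx=scale,fy=scale,interpolation=cv2.INTER_CUBIC))
    return f
def ray(f,px):
    K=np.array(f['mtx']);V=np.array(f['view'])
    d=np.linalg.inv(K)@np.array([px[0],px[1],1.]);R=V[:3,:3];t=V[:3,3]
    return -R.T@t, R.T@d
def atz(f,px,z):
    c,d=ray(f,px); return c+d*(z-c[2])/d[2]
def proj(f,p):
    K=np.array(f['mtx']);V=np.array(f['view'])
    c=V[:3,:3]@np.array(p)+V[:3,3]; q=K@c; return q[:2]/q[2]
def st():
    s=monitor.state()
    for k in ('time_s','ee_pos','ee_rot','force','torque','gripper_width','qpos'): print(k,np.round(s[k],2).tolist())
E
python3 - <<'E'
from h import *
st()
for c in ('scene','top','wrist'):
    f=grab(c,c+'0.png')
    print(c)
    for q in ('fence_mid','boss_top','block1_mid','block2_mid','block3_mid','screw_head','tin_mid','brush_mid','clamp_mid'):
        r=models.mark_of(c,q)[:3]
        print(q,[(np.round(x['at'],1).tolist(),round(x['confidence'],2)) for x in r])
E
```

```text
pics
time_s 0.0
ee_pos [152.02, -554.04, 213.13]
ee_rot [-180.0, 0.1, -74.66]
force [1.19, -1.03, -0.36]
torque [-0.01, 0.01, -0.0]
gripper_width 90.91
qpos [-75.8, 18.35, 89.71, -0.0, 72.04, -1.14]
scene
fence_mid [([268.2, 170.5], 0.71)]
boss_top [([243.6, 207.7], 0.84), ([280.1, 189.8], 0.27)]
block1_mid [([294.6, 153.6], 0.88)]
block2_mid [([283.4, 175.0], 0.69)]
block3_mid [([267.1, 196.1], 0.96), ([293.1, 154.9], 0.7)]
screw_head [([246.0, 192.3], 0.84)]
tin_mid [([193.8, 294.5], 0.72), ([246.1, 209.0], 0.38)]
brush_mid [([279.8, 327.3], 0.61)]
clamp_mid [([152.9, 260.9], 0.53)]
top
fence_mid []
boss_top [([251.4, 176.7], 0.84)]
block1_mid [([363.7, 184.3], 0.97)]
block2_mid [([322.4, 193.4], 0.67)]
block3_mid [([284.8, 192.9], 0.75), ([168.3, 134.4], 0.4)]
screw_head [([251.5, 178.8], 0.6)]
tin_mid [([171.0, 180.8], 0.75)]
brush_mid [([176.2, 258.6], 0.85)]
clamp_mid [([169.0, 135.2], 0.55), ([323.8, 167.2], 0.44)]
wrist
fence_mid []
boss_top []
block1_mid []
block2_mid []
block3_mid []
screw_head []
tin_mid []
brush_mid []
clamp_mid []
```

View pics/scene0.png

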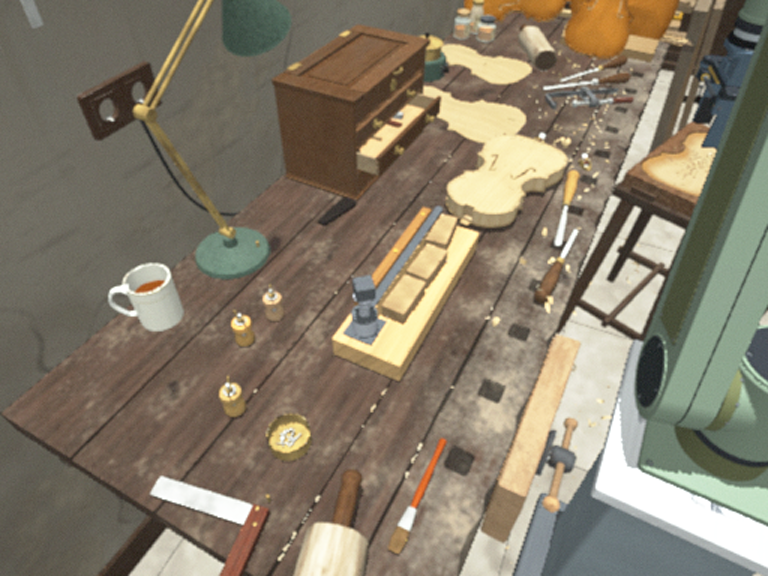

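View pics/top0.png

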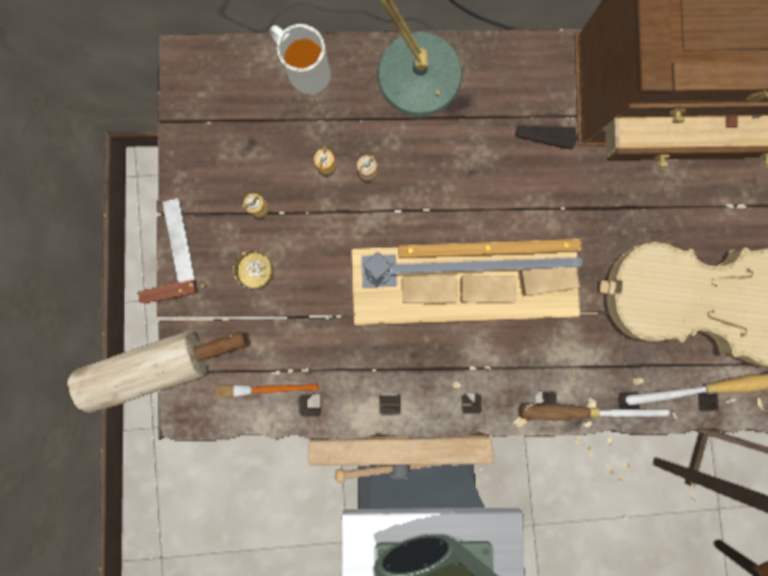

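```bash
python3 - <<'E'
from h import *
f=grab('top'); import pickle; pickle.dump(f,open('top0.pkl','wb'))
im=f['img'][120:240,220:420][:,:,::-1]
cv2.imwrite('pics/topcrop.png',cv2.resize(im,None,fx=4,fy=4,interpolation=cv2.INTER_CUBIC))
c,_=ray(f,(0,0));print('cam',c, f['mtx'])
for n,p,z in [('boss',(251.4,176.7),84),('b1',(363.7,184.3),58.5),('b2',(322.4,193.4),58.5),('b3',(284.8,192.9),58.5),('head',(251.5,178.8),142),('tin',(171,180.8),14),('brush',(176,258.6),8),('clamp',(169,135.2),34)]:
    print(n,atz(f,p,z).round(1))
g=grab('scene');c,_=ray(g,(0,0));print('cam',c); pickle.dump(g,open('sc0.pkl','wb'))
for n,p,z in [('fence',(268.2,170.5),58.5),('boss',(243.6,207.7),84),('b1',(294.6,153.6),58.5),('b2',(283.4,175),58.5),('b3',(267,196),58.5),('head',(246,192.3),142)]:
    print(n,atz(g,p,z).round(1))
st()
E
```

```text
cam [504.39005135  64.30703106 956.60161113] [[356.7065272    0.         260.80913532]
 [  0.         356.7065272  189.95610204]
 [  0.           0.           1.        ]]
boss [581.4  89.1  84. ]
b1 [ 560.7 -193.1   58.5]
b2 [539.1 -88.5  58.5]
b3 [541.6   6.1  58.5]
head [571.4  87.3 142. ]
tin [579.5 304.4  14. ]
brush [373.9 292.8   8. ]
clamp [697.4 304.5  34. ]
cam [270.73372345 610.47934102 755.00348711]
fence [592.7 -95.1  58.5]
boss [573.  86.  84.]
b1 [ 556.1 -202.9   58.5]
b2 [545.8 -98.7  58.5]
b3 [549.7  -1.3  58.5]
head [566.1  85.1 142. ]
time_s 1.6
ee_pos [152.17, -554.54, 214.0]
ee_rot [180.0, -0.01, -74.65]
force [0.97, -0.85, 0.07]
torque [0.05, -0.02, 0.01]
gripper_width 91.14
qpos [-75.8, 18.31, 89.64, -0.0, 72.04, -1.15]
```

View pics/topcrop.png

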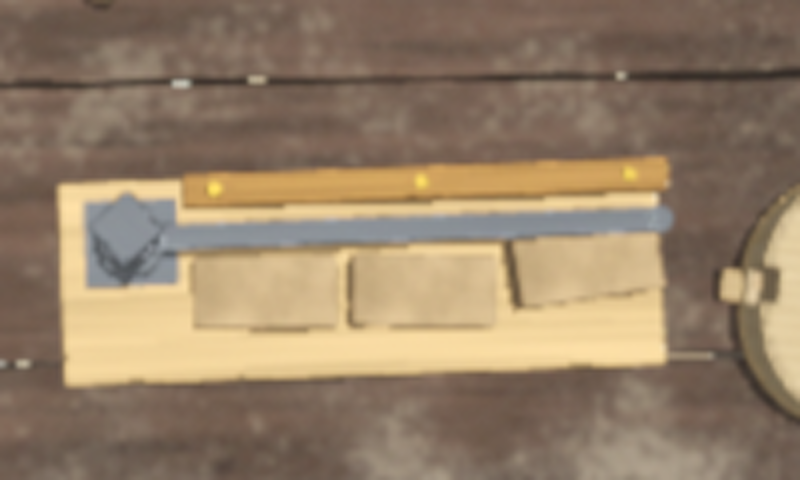

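```bash
python3 - <<'E'
import pickle
from h import *
f=pickle.load(open('top0.pkl','rb'))
P=lambda u,v,z: atz(f,(220+(u+.5)/4-.5,120+(v+.5)/4-.5),z).round(1)
for n,u,v,z in [('fenceL',183,207,67),('fenceR',668,190,67),('fbL',183,175,67),('fbR',668,157,67),('BL',65,386,45),('BR',665,364,45),('TL',57,185,45),('strapL',178,238,84),('strapR',665,218,84),('head',128,230,156),
 ('hT',127,193,156),('hR',166,232,156),('hL',90,236,156),
 ('b3nl',195,328,72),('b3nr',338,326,72),('b2nl',352,325,72),('b2nr',494,326,72),('b1nl',518,307,72),('b1nr',663,289,72)]:
    print(n,P(u,v,z))
g=pickle.load(open('sc0.pkl','rb'))
im=g['img'][120:260,200:340][:,:,::-1]
cv2.imwrite('pics/sccrop.png',cv2.resize(im,None,fx=4.2,fy=4.2,interpolation=cv2.INTER_CUBIC))
E
```

```text
fenceL [595.8  54.4  67. ]
fenceR [ 602.4 -249.1   67. ]
fbL [615.9  54.1  67. ]
fbR [ 623.2 -249.8   67. ]
BL [484.5 131.   45. ]
BR [ 493.5 -251.5   45. ]
TL [613.3 134.9  45. ]
strapL [575.   57.9  84. ]
strapR [ 583.3 -240.8   84. ]
head [574.1  86.5 156. ]
hT [595.   86.9 156. ]
hR [572.7  65.2 156. ]
hL [571. 108. 156.]
b3nl [519.9  48.1  72. ]
b3nr [520.  -40.5  72. ]
b2nl [520.5 -49.2  72. ]
b2nr [ 518.7 -137.1   72. ]
b1nl [ 530.3 -152.3   72. ]
b1nr [ 540.3 -242.4   72. ]
```

View pics/sccrop.png

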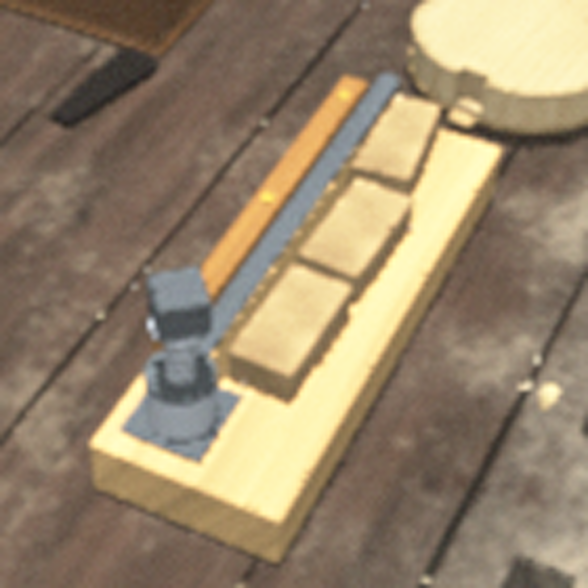

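```bash
R="" ; python3 -m creep '2.6 2.7 0 0 0 0.11 1;2.6 2.7 0 0 0 0.11 1;2.6 2.7 0 0 0 0.11 1;2.6 2.7 0 0 0 0.11 1;2.6 2.7 0 0 0 0.11 1;2.6 2.7 0 0 0 0.11 1;2.6 2.7 0 0 0 0.11 1;2.6 2.7 0 0 0 0.11 1;2.6 2.7 0 0 0 0.11 1;2.6 2.7 0 0 0 0.11 1;2.6 2.7 0 0 0 0.11 1;2.6 2.7 0 0 0 0.11 1' 20
python3 - <<'E'
from h import *
st(); grab('scene','s1.png');grab('wrist','w1.png')
E
```

```text
time_s: 2.6
ee_pos: [470.2, -220.8, 214.8]
ee_rot: [179.7, -0.4, 3.8]
force: [-0.1, -1.2, -0.2]
gripper_width: 14.1
time_s 2.6
ee_pos [470.23, -220.78, 214.81]
ee_rot [179.74, -0.42, 3.83]
force [-0.05, -1.22, -0.17]
torque [-0.04, -0.13, -0.01]
gripper_width 14.06
qpos [-26.41, 13.02, 97.0, -0.02, 69.49, -30.23]
```

View pics/s1.png

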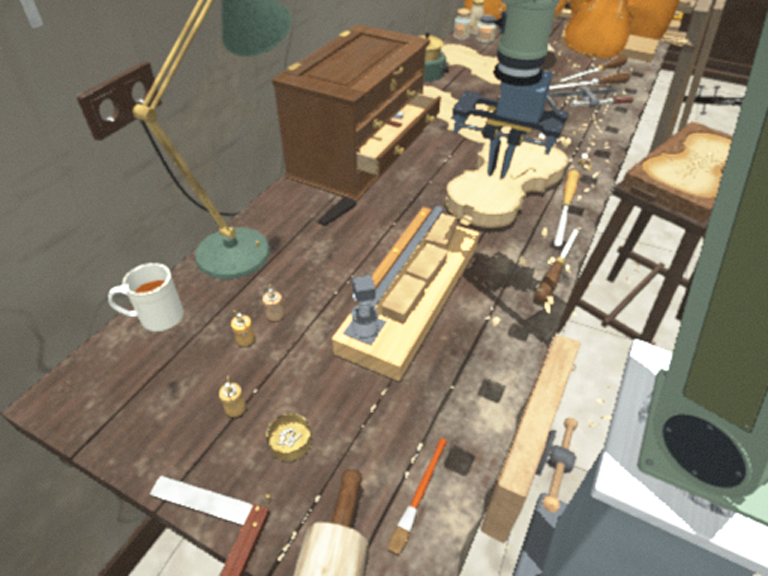

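View pics/w1.png

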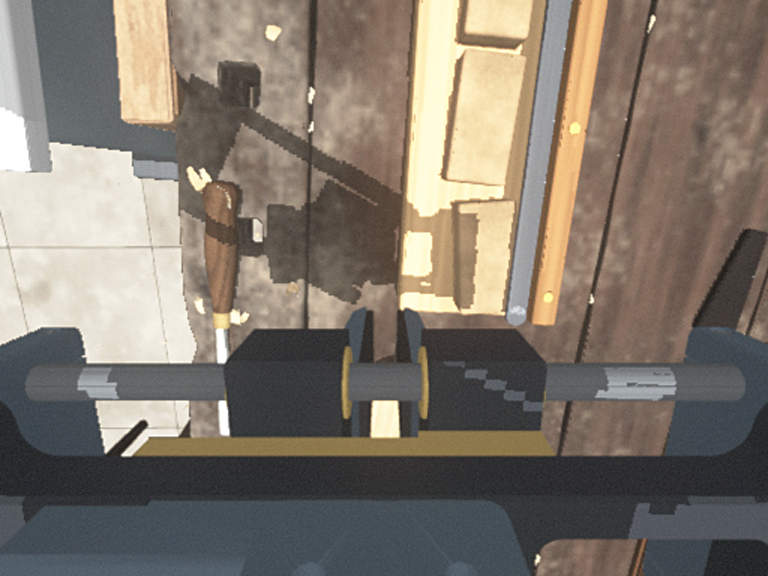

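```bash
python3 -m creep '0.8 0.7 -3.4 0 0 -0.022 1;0.8 0.7 -3.4 0 0 -0.022 1;0.8 0.7 -3.4 0 0 0 1;0 0 -3.0 0 0 0 1;0 0 -2 0 0 0 1;0 0 -0.8 0 0 0 1' 20
python3 - <<'E'
from h import *
st(); grab('wrist','w2.png')
E
```

```text
time_s: 3.2
ee_pos: [500.1, -198.6, 53.7]
ee_rot: [179.3, -1.2, 1.3]
force: [0.1, -0.3, 0.8]
gripper_width: 0.5
time_s 3.2
ee_pos [500.08, -198.6, 53.71]
ee_rot [179.33, -1.19, 1.25]
force [0.06, -0.3, 0.79]
torque [-0.03, -0.1, -0.02]
gripper_width 0.48
qpos [-22.8, 23.28, 108.12, -0.18, 47.25, -23.93]
```

View pics/w2.png

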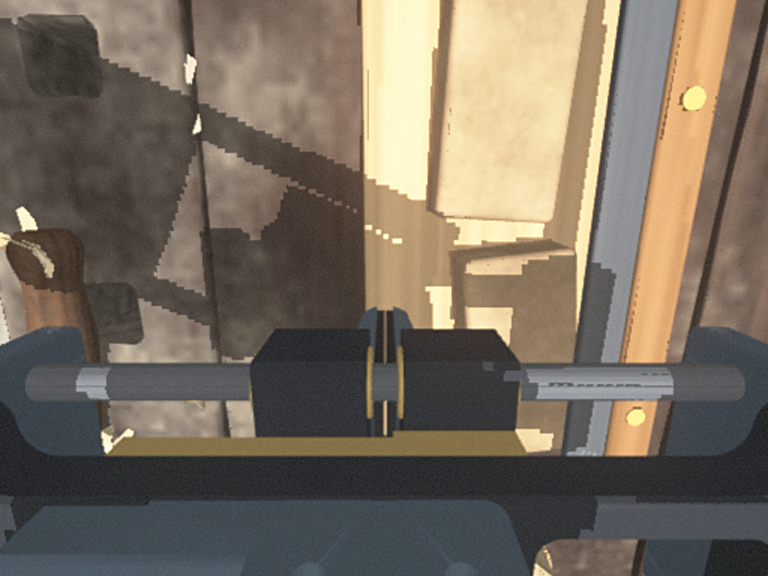

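```bash
python3 -m creep '0.8 0 0 0.012 0.02 0 1;0.8 0 0 0 0 0 1;0.8 0 0 0 0 0 1;0.6 0 0 0 0 0 1;0.4 0 0 0 0 0 1' 20;python3 -m creep '0.2 0 0 0 0 0 1;0.2 0 0 0 0 0 1' 

```

```text
time_s: 3.67
ee_pos: [534.8, -201.0, 56.5]
ee_rot: [-180.0, -0.0, 1.0]
force: [-1.0, 0.1, -1.3]
gripper_width: 0.8
time_s: 3.83
ee_pos: [540.1, -201.2, 57.7]
ee_rot: [179.9, -0.2, 1.0]
force: [-0.8, -0.1, -1.0]
gripper_width: 0.4
```

```bash
python3 -m creep '0.1 0 -0.1 0 0 0 1;0.1 0 -0.1 0 0 0 1';python3 -m creep '0.1 0 -0.1 0 0 0 1;0.1 0 -0.1 0 0 0 1' ; python3 - <<'E'
from h import *
f=grab('top');g=grab('scene')
cv2.imwrite('pics/t3.png',cv2.resize(f['img'][130:230,300:420][:,:,::-1],None,fx=5,fy=5,interpolation=cv2.INTER_CUBIC))
cv2.imwrite('pics/s3.png',cv2.resize(g['img'][110:240,220:350][:,:,::-1],None,fx=4,fy=4,interpolation=cv2.INTER_CUBIC))
E
```

```text
time_s: 4.0
ee_pos: [542.0, -201.2, 56.4]
ee_rot: [179.9, -0.1, 1.0]
force: [-3.0, 0.4, 2.3]
gripper_width: 0.7
time_s: 4.17
ee_pos: [542.8, -201.1, 54.6]
ee_rot: [179.9, -0.0, 1.0]
force: [-2.0, 0.1, 2.8]
gripper_width: 0.2
```

View pics/s3.png

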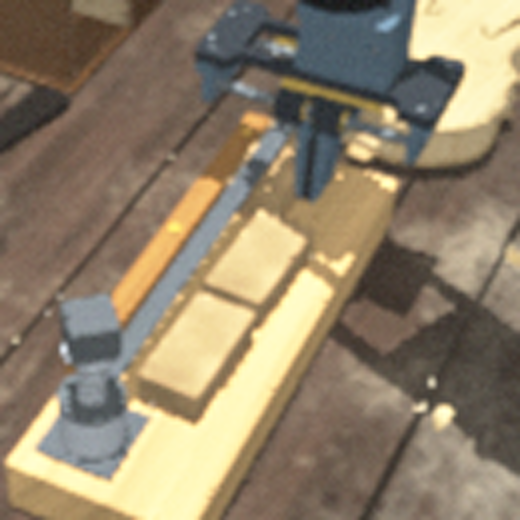

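View pics/t3.png

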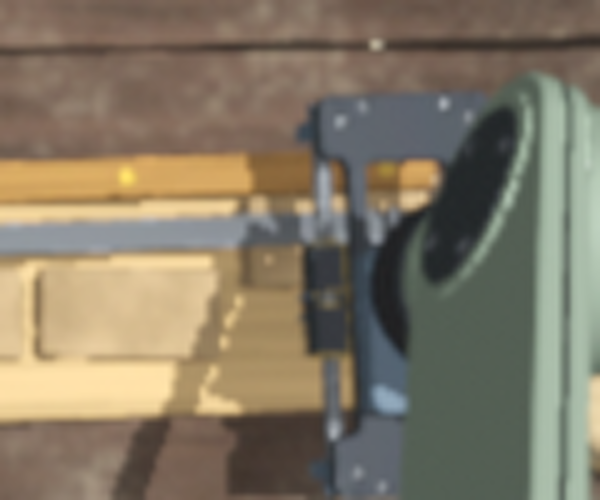

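```bash
python3 -m creep '0.15 0 0 0 0 0.005 1;0.15 0 0 0 0 0 1';python3 -m creep '0.2 0 0.1 0 0 0 1;0.2 0 0 0 0 0 1' ;python3 -m creep '0.3 0 0 0 0 0 1;0.3 0 0 0 0 0 1' 
```

```text
time_s: 4.43
ee_pos: [544.7, -201.1, 54.4]
ee_rot: [179.9, 0.1, 1.4]
force: [-6.5, -0.7, 5.4]
gripper_width: 0.6
time_s: 4.6
ee_pos: [544.6, -201.1, 54.4]
ee_rot: [-180.0, 0.7, 1.4]
force: [-8.6, -1.5, 7.2]
gripper_width: 0.1
time_s: 4.77
ee_pos: [544.4, -201.1, 54.5]
ee_rot: [-179.9, 1.5, 1.5]
force: [-10.2, -1.4, 7.9]
gripper_width: 0.6
```

```bash
python3 -m creep '-1.5 0 0 0 -0.02 0 1;-2.0 0 0 0 0 0 1;-2 0 0 0 0 0 1;0 2.6 0 0 0 0 1;0 2.6 0 0 0 0 1;0 2.6 0 0 0 0 1;0 2.0 0 0 0 0 1;0 0 0 0 0 0 1'
python3 - <<'E'
from h import *
f=grab('top')
cv2.imwrite('pics/t4.png',cv2.resize(f['img'][130:230,300:420][:,:,::-1],None,fx=5,fy=5,interpolation=cv2.INTER_CUBIC))
grab('wrist','w4.png')
E
```

```text
time_s: 5.43
ee_pos: [494.9, -102.5, 54.8]
ee_rot: [179.9, -0.7, 1.1]
force: [-0.9, -1.1, -0.4]
gripper_width: 0.5
```

View pics/t4.png

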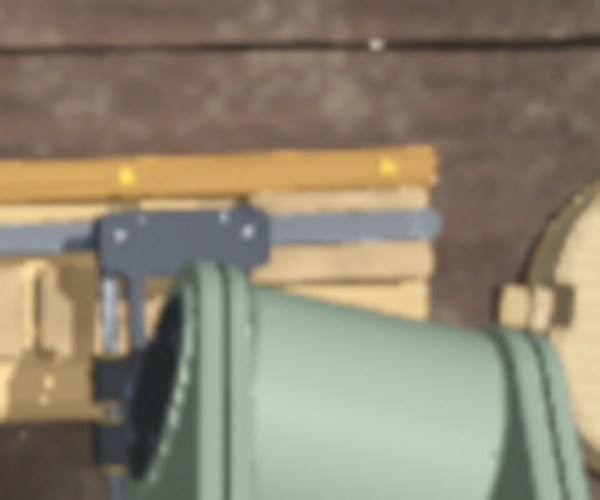

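View pics/w4.png

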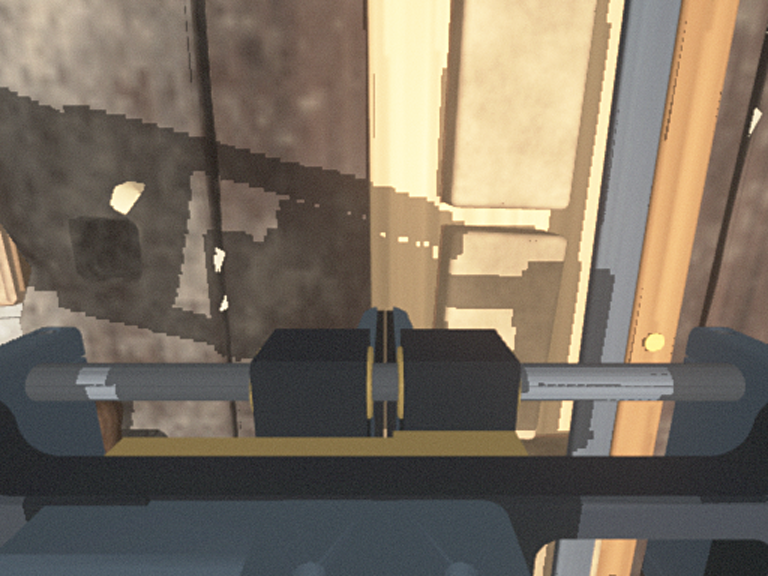

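```bash
python3 -m creep '0.6 0.7 -0.05 0 0.01 0.004 1;0.8 0 -0.05 0 0 0 1;0.8 0 -0.05 0 0 0 1;0.7 0 0 0 0 0 1;0.5 0 0 0 0 0 1;0.4 0 0 0 0 0 1;0.3 0 0 0 0 0 1;0.2 0 0 0 0 0 1'
python3 -m creep '0.2 0 -0.1 0 0 0 1;0.2 0 -0.1 0 0 0 1'
python3 -m creep '0.2 0 -0.1 0 0 0 1;0.2 0 0 0 0 0 1'

```

```text
time_s: 6.2
ee_pos: [541.6, -101.3, 52.9]
ee_rot: [179.8, 0.2, 1.1]
force: [-3.7, -0.3, 3.2]
gripper_width: 0.3
time_s: 6.37
ee_pos: [542.0, -101.4, 51.0]
ee_rot: [179.8, 0.7, 1.1]
force: [-8.9, -0.5, 8.8]
gripper_width: 0.1
time_s: 6.53
ee_pos: [541.7, -101.3, 49.9]
ee_rot: [179.9, 1.2, 1.1]
force: [-6.6, 0.4, 5.7]
gripper_width: 0.4
```

```bash
python3 -m creep '0.3 0 0.2 0 -0.01 0 1;0.3 0 0 0 0 0 1;0.3 0 0 0 0 0 1'
python3 -m creep '-1.5 0 0 0 -0.02 0 1;-2.0 0 0 0 0 0 1;-2 0 0 0 0 0 1;0 2.6 0 0 0 0 1;0 2.6 0 0 0 0 1;0 2.6 0 0 0 0 1;0 2.6 0 0 0 0 1;0 0 0 0 0 0 1'
python3 - <<'E'
from h import *
f=grab('wrist','w5.png')
E
```

```text
time_s: 6.78
ee_pos: [541.5, -101.3, 49.8]
ee_rot: [179.9, 1.8, 1.2]
force: [-9.2, -0.5, 10.0]
gripper_width: 0.1
time_s: 7.45
ee_pos: [492.1, 3.3, 49.7]
ee_rot: [179.8, -0.5, 0.7]
force: [0.9, 0.7, 0.4]
gripper_width: 0.5
```

View pics/w5.png

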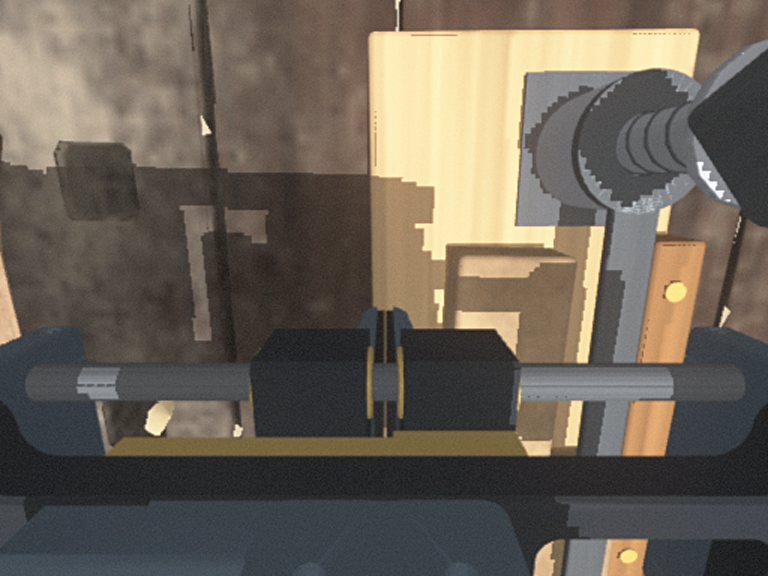

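```bash
python3 - <<'E'
from h import *
f=grab('wrist'); print(ray(f,(256,192)),f['mtx'][0]); g=grab('scene','s5.png')
st()
E
```

```text
(array([490.97303889,  75.0155741 , 219.85594122]), array([ 0.01085191, -0.25611461, -0.96658704])) [269.75568772   0.         256.29744031]
time_s 7.6
ee_pos [491.92, 0.18, 49.63]
ee_rot [179.7, -0.44, 0.64]
force [-0.4, -0.55, -0.0]
torque [-0.05, -0.16, 0.01]
gripper_width 0.47
qpos [-1.12, 20.58, 113.67, -0.41, 45.3, -1.47]
```

View pics/s5.png

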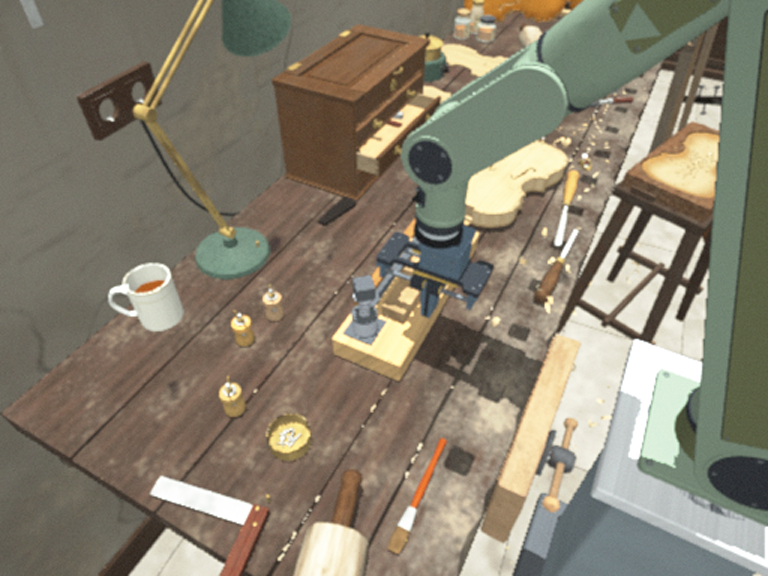

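```bash
python3 -m creep '0.6 0.3 0.2 0 0.01 0.01 1;0.8 0 0.1 0 0 0 1;0.8 0 0.1 0 0 0 1;0.7 0 0 0 0 0 1;0.5 0 0 0 0 0 1;0.4 0 0 0 0 0 1;0.3 0 0 0 0 0 1;0.2 0 0 0 0 0 1'
python3 -m creep '0.2 0 0 0 0 0 1;0.2 0 0 0 0 0 1;0.3 0 0 0 0 0 1'
python3 -m creep '0.3 0 0 0 -0.01 0 1;0.3 0 0 0 0 0 1;0.3 0 0 0 0 0 1'

```

```text
time_s: 8.27
ee_pos: [539.5, -0.9, 53.0]
ee_rot: [179.7, 0.3, 0.9]
force: [-2.5, 0.4, 2.6]
gripper_width: 0.5
time_s: 8.52
ee_pos: [539.6, -0.9, 53.1]
ee_rot: [179.7, 1.3, 0.9]
force: [-9.0, -0.4, 7.6]
gripper_width: 0.6
time_s: 8.77
ee_pos: [539.5, -1.1, 53.2]
ee_rot: [179.7, 1.8, 1.0]
force: [-7.1, 0.1, 6.2]
gripper_width: 0.3
```

```bash
python3 -m creep '-1.5 0 0 0 -0.02 0 1;-2.0 0 1 0 0 0 1;-1.5 0 3 0 0 0 1;0 0 3.8 0 0 -0.11 0;0 0 3.8 0 0 -0.11 -0.4;0 0 3 0 0 -0.11 -0.4;0 1 1 0 0 -0.11 -0.4;0 1 0 0 0 -0.11 -0.4;0 1 0 0 0 -0.11 -0.4;0 0 0 0 0 -0.11 -0.4'
python3 - <<'E'
from h import *
st();f=grab('wrist','w6.png'); f=grab('top','t6.png'); f=grab('scene')
import pickle; pickle.dump(f,open('sc6.pkl','wb'))
cv2.imwrite('pics/s6.png',cv2.resize(f['img'][110:250,200:350][:,:,::-1],None,fx=4,fy=4,interpolation=cv2.INTER_CUBIC))
E
```

```text
time_s: 9.6
ee_pos: [488.3, 29.9, 219.3]
ee_rot: [-179.5, 0.2, -45.2]
force: [0.1, 0.2, 0.6]
gripper_width: 44.1
time_s 9.6
ee_pos [488.29, 29.86, 219.34]
ee_rot [-179.54, 0.19, -45.23]
force [0.07, 0.24, 0.6]
torque [-0.04, -0.08, -0.01]
gripper_width 44.11
qpos [1.84, 10.24, 99.97, 0.48, 69.59, 46.91]
```

View pics/w6.png

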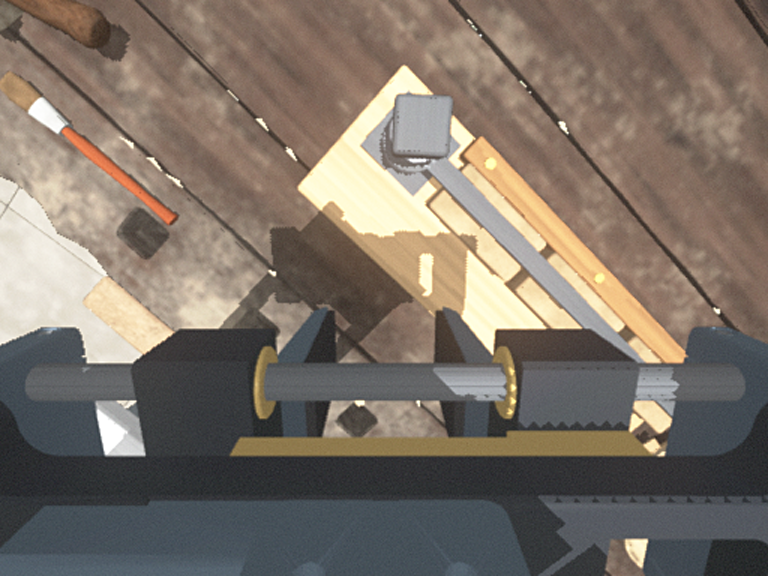

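View pics/s6.png

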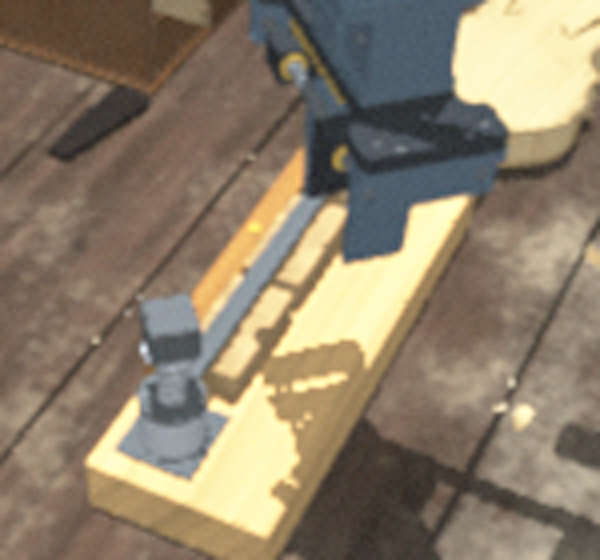

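View pics/t6.png

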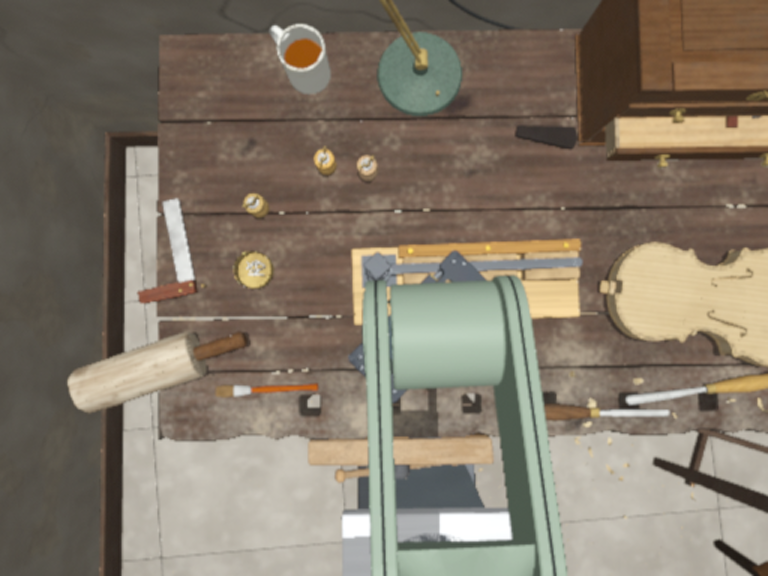

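```bash
python3 - <<'E'
from h import *
f=grab('wrist')
cv2.imwrite('pics/w7.png',cv2.resize(f['img'][50:130,240:320][:,:,::-1],None,fx=7,fy=7,interpolation=cv2.INTER_CUBIC))
import pickle; pickle.dump(f,open('w7.pkl','wb'));st()
E
```

```text
time_s 9.8
ee_pos [487.49, 28.51, 218.11]
ee_rot [-179.73, 0.28, -44.79]
force [-0.16, -0.05, 0.98]
torque [0.02, -0.05, -0.01]
gripper_width 60.22
qpos [1.73, 10.31, 100.06, 0.42, 69.62, 46.37]
```

View pics/w7.png

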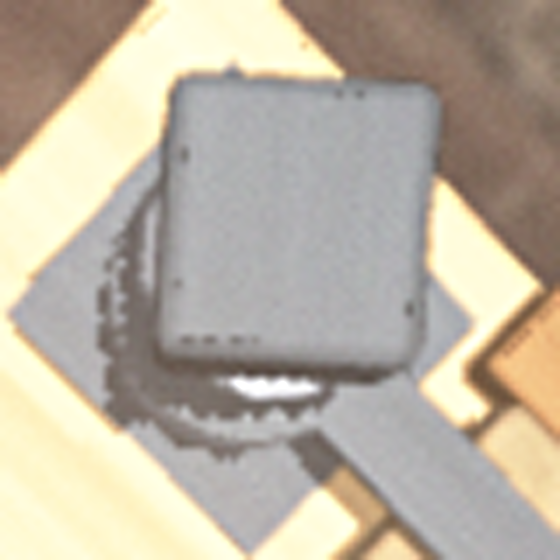

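```bash
python3 - <<'E'
from h import *
import pickle
f=pickle.load(open('w7.pkl','rb'))
C=np.array([atz(f,(240+(u+.5)/7-.5,50+(v+.5)/7-.5),156) for u,v in [(171,78),(440,84),(421,370),(158,359)]])
print(C.round(1),C.mean(0).round(1))
for i in range(4):
    d=C[(i+1)%4]-C[i]; print(np.linalg.norm(d[:2]).round(1),np.degrees(np.arctan2(d[1],d[0])).round(1))
E
```

```text
[[576.  110.  156. ]
 [597.2  88.  156. ]
 [574.7  66.8 156. ]
 [553.7  89.5 156. ]] [575.4  88.6 156. ]
30.5 -46.1
30.9 -136.6
30.9 132.9
30.3 42.7
```

```bash
python3 -m creep '2.2 1.5 0 0 0 -0.035 -0.4;2.2 1.5 0 0 0 0 -0.4;2.2 1.5 0 0 0 0 -0.4;1.4 1.1 0 0 0 0 -0.4;0 0 0 0 0 0 -0.4;0 0 0 0 0 0 -0.4'
python3 - <<'E'
from h import *
st();f=grab('wrist','w8.png')
E
```

```text
time_s: 10.3
ee_pos: [569.4, 84.4, 215.9]
ee_rot: [-179.9, 0.3, -46.3]
force: [-0.3, 0.1, -0.3]
gripper_width: 63.9
time_s 10.3
ee_pos [569.4, 84.43, 215.9]
ee_rot [-179.93, 0.34, -46.27]
force [-0.28, 0.12, -0.3]
torque [-0.05, -0.02, 0.0]
gripper_width 63.92
qpos [7.1, 18.38, 89.26, 0.33, 72.51, 53.27]
```

View pics/w8.png

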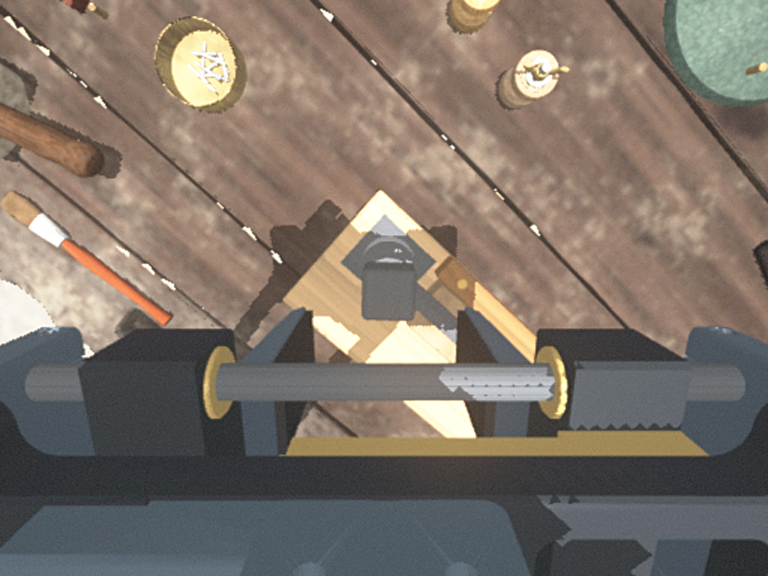

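```bash
python3 - <<'E'
from h import *
import pickle
f=grab('wrist')
cv2.imwrite('pics/w9.png',cv2.resize(f['img'][140:225,220:300][:,:,::-1],None,fx=7,fy=7,interpolation=cv2.INTER_CUBIC))
pickle.dump(f,open('w9.pkl','wb')); st()
E
```

```text
time_s 10.4
ee_pos [568.71, 84.03, 216.09]
ee_rot [-179.93, 0.35, -46.35]
force [-0.19, 0.54, -0.24]
torque [-0.06, -0.03, -0.0]
gripper_width 64.1
qpos [7.07, 18.31, 89.34, 0.34, 72.51, 53.32]
```

View pics/w9.png

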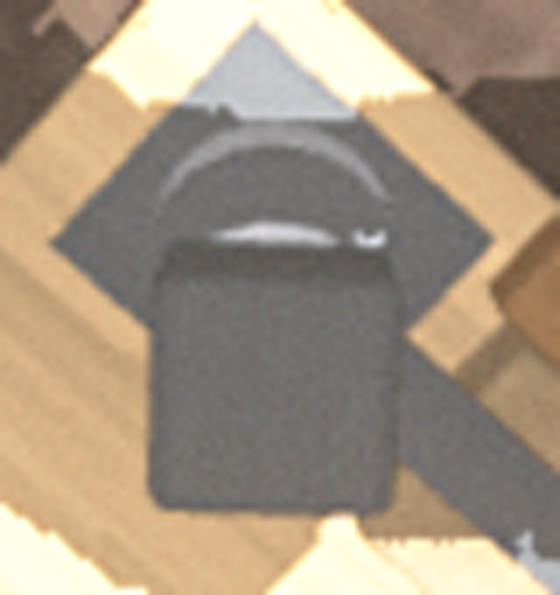

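```bash
python3 - <<'E'
from h import *
import pickle
f=pickle.load(open('w9.pkl','rb'))
C=np.array([atz(f,(220+(u+.5)/7-.5,140+(v+.5)/7-.5),156) for u,v in [(157,270),(403,272),(393,514),(148,510)]])
print(C.round(1),C.mean(0).round(1))
for i in range(4):
    d=C[(i+1)%4]-C[i]; print(np.linalg.norm(d[:2]).round(1),np.degrees(np.arctan2(d[1],d[0])).round(1))
E
```

```text
[[578.2 111.5 156. ]
 [599.1  89.2 156. ]
 [575.7  67.8 156. ]
 [554.3  90.9 156. ]] [576.8  89.8 156. ]
30.6 -46.8
31.7 -137.6
31.5 132.8
31.5 40.8
```

```bash
python3 -m creep '0.7 0.5 -1 0 0 0 -0.4;0.1 0 -2 0 0 0 -0.4;0 0 -2 0 0 0 -0.4;0 0 -1.5 0 0 0 -0.4;0 0 -0.8 0 0 0 -0.4;0 0 0 0 0 0 -0.4'
python3 - <<'E'
from h import *
f=grab('wrist','w10.png')
f=grab('scene')
cv2.imwrite('pics/s10.png',cv2.resize(f['img'][110:250,180:330][:,:,::-1],None,fx=4,fy=4,interpolation=cv2.INTER_CUBIC))
E
```

```text
time_s: 10.9
ee_pos: [574.8, 86.7, 139.8]
ee_rot: [-179.8, 0.3, -46.4]
force: [0.2, 0.3, -0.2]
gripper_width: 63.7
```

View pics/w10.png

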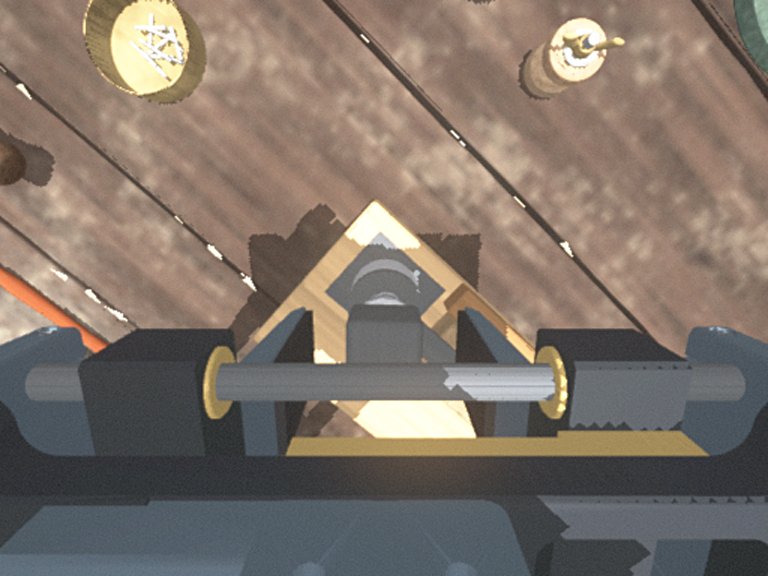

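View pics/s10.png

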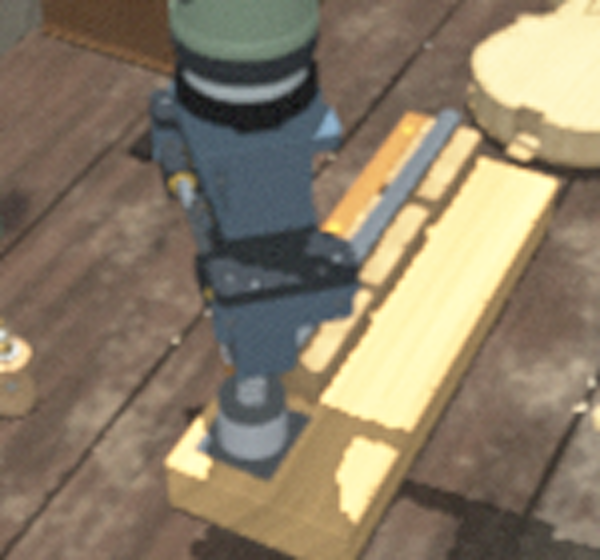

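```bash
python3 -m creep '0.12 0.12 -0.7 0 0 0 -0.2;0 0 0 0 0 0 0.1;0 0 0 0 0 0 0.35;0 0 0 0 0 0 0.5;0 0 0 0 0 0 0.5;0 0 0 0 0 0 0.5' 4
python3 - <<'E'
from h import *
st()
E
```

```text
time_s: 11.5
ee_pos: [579.7, 88.6, 138.0]
ee_rot: [-179.3, -0.1, -46.4]
force: [-0.6, -0.4, -1.6]
gripper_width: 32.2
time_s 11.5
ee_pos [579.68, 88.61, 138.0]
ee_rot [-179.32, -0.09, -46.43]
force [-0.6, -0.44, -1.62]
torque [-0.02, 0.03, 0.03]
gripper_width 32.17
qpos [7.38, 22.26, 95.15, 0.37, 61.99, 53.63]
```

```bash
python3 -m creep '0 0 0 0 0 0 0.2;-0.15 -0.15 0 0 0 0 0.2;0 0 -0.4 0 0 0 0.2;0 0 -0.3 0 0 0 0.24' 4
python3 - <<'E'
from h import *
st()
f=grab('scene')
cv2.imwrite('pics/s11.png',cv2.resize(f['img'][150:250,180:300][:,:,::-1],None,fx=5,fy=5,interpolation=cv2.INTER_CUBIC))
E
```

```text
time_s: 11.83
ee_pos: [578.7, 87.2, 131.9]
ee_rot: [-179.2, -0.2, -46.4]
force: [-0.8, 0.7, 0.6]
gripper_width: 34.7
time_s 11.83
ee_pos [578.75, 87.21, 131.9]
ee_rot [-179.19, -0.17, -46.42]
force [-0.79, 0.74, 0.6]
torque [0.07, 0.04, 0.01]
gripper_width 34.67
qpos [7.25, 22.4, 95.9, 0.39, 60.95, 53.48]
```

View pics/s11.png

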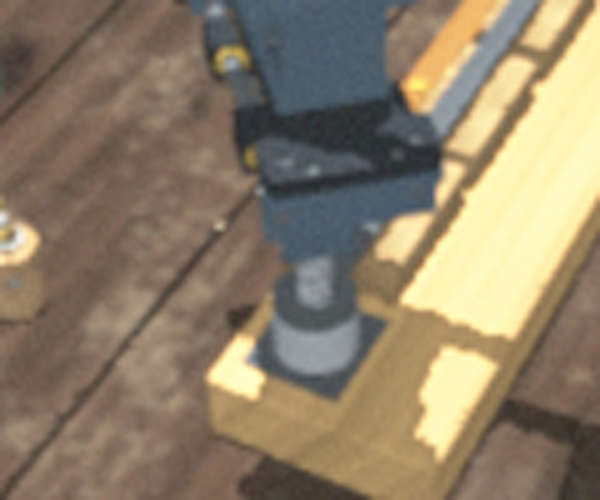

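```bash
python3 -m creep '0 0 0 -0.014 0 0.1 0.24;0 0 0 0 0 0.1 0.24;0 0 0 0 0 0.1 0.24;0 0 0 0 0 0.1 0.24' 4
cat > look.py <<'E'
from h import *
import sys
n=sys.argv[1]
st()
f=grab('scene'); w=grab('wrist')
a=cv2.resize(f['img'][170:235,200:280][:,:,::-1],None,fx=5,fy=5,interpolation=cv2.INTER_CUBIC)
b=cv2.resize(w['img'][150:250,195:315][:,:,::-1],None,fx=3.25,fy=3.25,interpolation=cv2.INTER_CUBIC)
cv2.imwrite('pics/'+n,np.hstack([a,b]))
E
python3 look.py l1.png
```

```text
time_s: 12.22
ee_pos: [576.6, 88.1, 130.4]
ee_rot: [-179.9, -0.4, -22.6]
force: [-1.4, -0.5, 1.7]
gripper_width: 34.6
time_s 12.22
ee_pos [576.62, 88.09, 130.44]
ee_rot [-179.88, -0.43, -22.63]
force [-1.43, -0.49, 1.7]
torque [0.19, 0.11, -0.09]
gripper_width 34.59
qpos [7.62, 22.47, 96.02, -0.13, 61.08, 30.32]
```

View pics/l1.png

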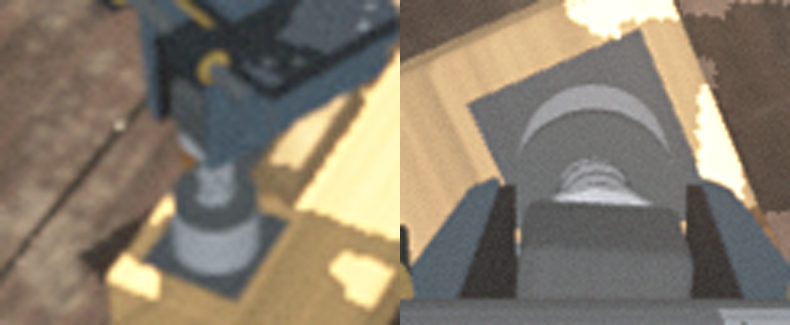

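```bash
python3 -m creep '0 0 0.1 0 0 0.1 0.24;0 0 0 0 0 0.1 0.24' 4
python3 look.py l2.png
```

```text
time_s: 12.48
ee_pos: [576.3, 87.8, 130.8]
ee_rot: [-179.9, -0.4, -11.5]
force: [-0.4, -0.5, 0.4]
gripper_width: 34.5
time_s 12.48
ee_pos [576.26, 87.8, 130.76]
ee_rot [-179.93, -0.38, -11.46]
force [-0.39, -0.52, 0.38]
torque [0.1, 0.17, -0.01]
gripper_width 34.47
qpos [7.57, 22.44, 96.01, -0.07, 61.16, 19.06]
```

View pics/l2.png

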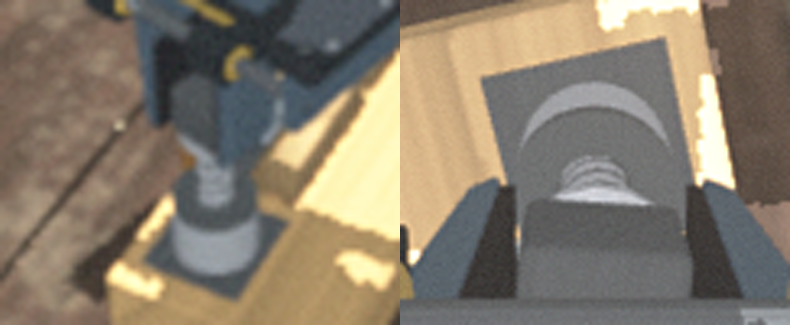

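Not dropped yet (≈35° back). Continue.

```bash
python3 -m creep '0 0 0.05 0 0 0.1 0.24;0 0 0 0 0 0.1 0.24' 4
python3 look.py l3.png
```

```text
time_s: 12.75
ee_pos: [575.9, 87.7, 130.7]
ee_rot: [-179.9, -0.3, -0.4]
force: [-1.8, 1.2, 0.3]
gripper_width: 34.6
time_s 12.75
ee_pos [575.91, 87.72, 130.75]
ee_rot [-179.94, -0.32, -0.45]
force [-1.75, 1.17, 0.26]
torque [0.1, 0.11, -0.04]
gripper_width 34.63
qpos [7.52, 22.44, 96.02, 0.01, 61.21, 7.96]
```

View pics/l3.png

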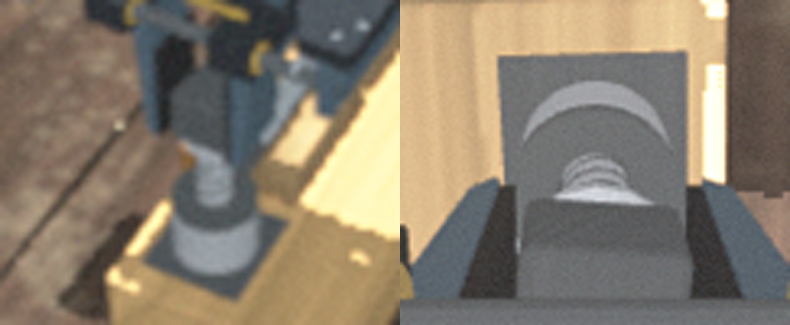

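```bash
python3 -m creep '0.03 0 0.05 0 0 0.1 0.24;0 0 0 0 0 0.1 0.24' 4
python3 look.py l4.png
```

```text
time_s: 13.02
ee_pos: [575.8, 87.7, 130.7]
ee_rot: [-179.9, -0.3, 10.5]
force: [-0.5, 1.0, 0.1]
gripper_width: 35.0
time_s 13.02
ee_pos [575.79, 87.7, 130.74]
ee_rot [-179.93, -0.25, 10.46]
force [-0.48, 1.02, 0.15]
torque [0.06, 0.04, -0.03]
gripper_width 35.03
qpos [7.48, 22.47, 95.97, 0.09, 61.31, -3.02]
```

View pics/l4.png

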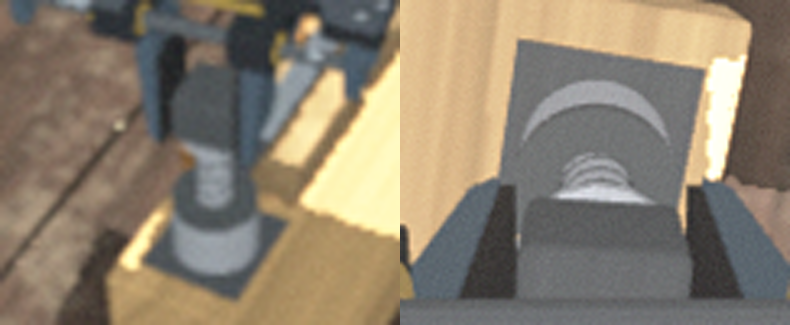

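```bash
python3 -m creep '0 0 0.05 0 0 0.1 0.24;0 0 0 0 0 0.1 0.24' 4
python3 look.py l5.png
```

```text
time_s: 13.28
ee_pos: [576.3, 87.4, 131.1]
ee_rot: [-180.0, -0.3, 21.3]
force: [-0.5, -0.4, -0.6]
gripper_width: 35.1
time_s 13.28
ee_pos [576.3, 87.4, 131.14]
ee_rot [-179.99, -0.31, 21.34]
force [-0.48, -0.43, -0.65]
torque [-0.09, -0.06, 0.05]
gripper_width 35.1
qpos [7.44, 22.47, 95.92, 0.1, 61.32, -13.95]
```

View pics/l5.png

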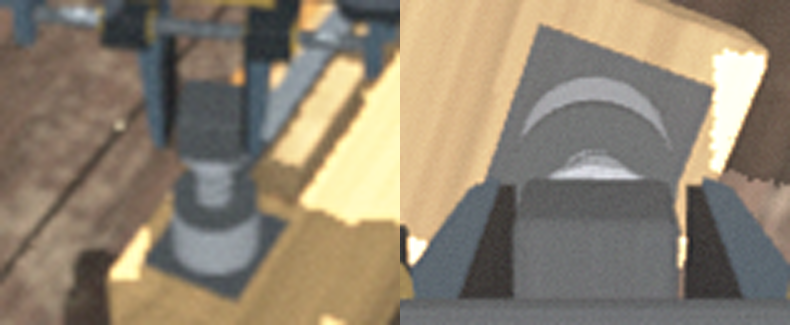

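```bash
python3 -m creep '0 0 0 0 0 0 -0.4;0 0 0 0 0 0 -0.4;0 0 0 0 0 0 -0.4;0 0 0 0 0 0.12 -0.4;0 0 0 0 0 0.12 -0.4;0 0 0 0 0 0.12 -0.4;0 0 0 0 0 0.12 -0.4;0 0 0 0 0 0.12 -0.4;0 0 0 0 0 0.12 -0.4;0 0 0 0 0 0.12 -0.4;0 0 0 0 0 0.12 -0.4;0 0 0 0 0 0.12 -0.4' 4;  python3 -m creep '0 0 0 0 0 0.12 -0.4;0 0 0 0 0 0.12 -0.4;0 0 0 0 0 0.06 -0.4;0 0 0 0 0 0 -0.4'
python3 look.py l6.png
```

```text
time_s: 14.38
ee_pos: [578.0, 87.1, 131.7]
ee_rot: [179.9, -0.5, 83.9]
force: [0.7, -0.2, 0.2]
gripper_width: 63.9
time_s: 14.72
ee_pos: [578.5, 87.1, 131.9]
ee_rot: [179.8, -0.5, 101.6]
force: [0.3, -0.6, 0.1]
gripper_width: 63.9
time_s 14.72
ee_pos [578.51, 87.07, 131.89]
ee_rot [179.8, -0.45, 101.62]
force [0.27, -0.63, 0.08]
torque [0.12, -0.09, 0.02]
gripper_width 63.91
qpos [7.17, 22.66, 95.47, 0.53, 61.7, -94.7]
```

View pics/l6.png

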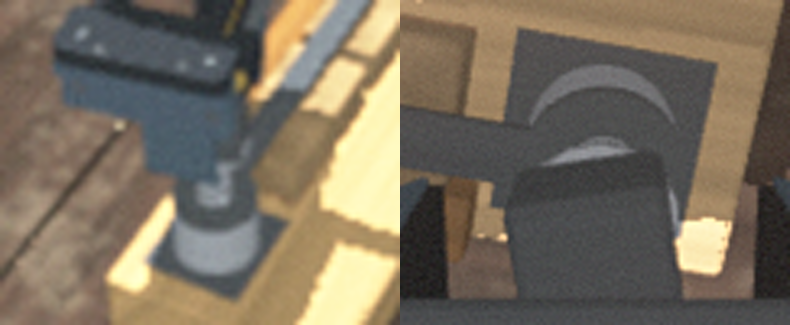

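```bash
python3 -m creep '-0.2 0 -0.4 0.003 0.006 0.11 -0.4;0 0 -0.4 0 0 0.02 -0.2;0 0 0 0 0 0 0.1;0 0 0 0 0 0 0.3' 4;  python3 look.py l7.png
```

```text
time_s: 15.15
ee_pos: [576.7, 87.2, 123.7]
ee_rot: [-179.9, -0.7, 108.6]
force: [0.5, -0.4, 0.2]
gripper_width: 46.9
time_s 15.15
ee_pos [576.68, 87.16, 123.72]
ee_rot [-179.95, -0.7, 108.59]
force [0.46, -0.4, 0.23]
torque [0.16, -0.13, -0.01]
gripper_width 46.9
qpos [7.08, 23.11, 96.06, 0.77, 61.03, -101.89]
```

View pics/l7.png

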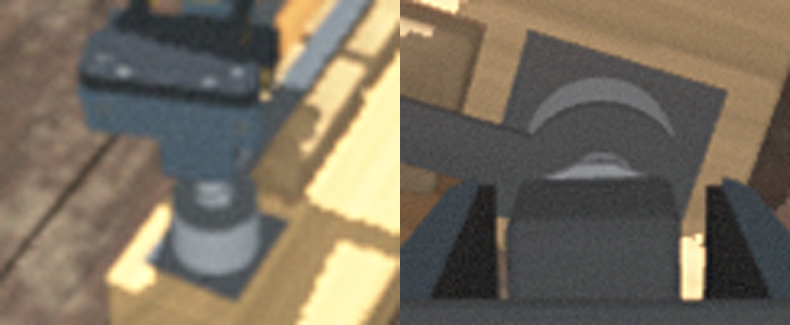

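```bash
python3 -m creep '0 0 0 0 0 0 0.3;0 0 0 0 0 0 0.45;0 0 0 0 0 0 0.5;0 0 0 0 0 0 0.5;0 0 0 0 0 0 0.5' 5;  python3 look.py l8.png
```

```text
time_s: 15.67
ee_pos: [576.7, 87.2, 123.9]
ee_rot: [-180.0, -0.7, 108.4]
force: [0.1, 0.4, -0.2]
gripper_width: 32.0
time_s 15.67
ee_pos [576.74, 87.18, 123.89]
ee_rot [-179.96, -0.69, 108.45]
force [0.1, 0.41, -0.22]
torque [0.11, -0.16, 0.01]
gripper_width 32.0
qpos [7.08, 23.1, 96.05, 0.76, 61.03, -101.74]
```

```bash
python3 -m creep '0 0 -0.02 0 0 -0.08 1;0 0 -0.03 0 0 -0.1 1;0 0 -0.03 0 0 -0.1 1;0 0 -0.03 0 0 -0.1 1' 12;  python3 look.py l9.png
```

```text
time_s: 16.1
ee_pos: [576.1, 86.8, 122.8]
ee_rot: [-179.9, -0.6, 85.8]
force: [-0.8, -1.0, 0.4]
gripper_width: 31.8
time_s 16.1
ee_pos [576.14, 86.82, 122.75]
ee_rot [-179.87, -0.65, 85.79]
force [-0.76, -1.0, 0.4]
torque [-0.06, -0.03, 0.01]
gripper_width 31.8
qpos [7.06, 23.02, 96.36, 0.76, 60.62, -79.1]
```

View pics/l9.png

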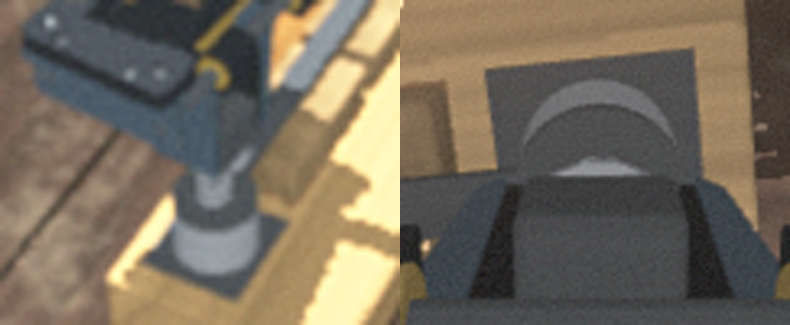

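```bash
python3 -m creep '0 0 -0.033 0 0 -0.115 1;0 0 -0.033 0 0 -0.115 1;0 0 -0.033 0 0 -0.115 1;0 0 -0.033 0 0 -0.115 1;0 0 -0.033 0 0 -0.115 1;0 0 -0.033 0 0 -0.115 1;0 0 -0.033 0 0 -0.115 1;0 0 -0.033 0 0 -0.115 1;0 0 -0.033 0 0 -0.115 1;0 0 -0.033 0 0 -0.115 1;0 0 -0.033 0 0 -0.115 1;0 0 -0.033 0 0 -0.115 1' 12;  python3 look.py l10.png
```

```text
time_s: 17.2
ee_pos: [574.6, 85.9, 118.7]
ee_rot: [-179.8, -0.4, 5.4]
force: [0.3, 0.2, -1.1]
gripper_width: 32.3
time_s 17.2
ee_pos [574.62, 85.94, 118.72]
ee_rot [-179.82, -0.41, 5.42]
force [0.27, 0.21, -1.08]
torque [-0.07, -0.0, -0.03]
gripper_width 32.29
qpos [7.27, 22.91, 97.2, 0.2, 59.47, 1.76]
```

View pics/l10.png

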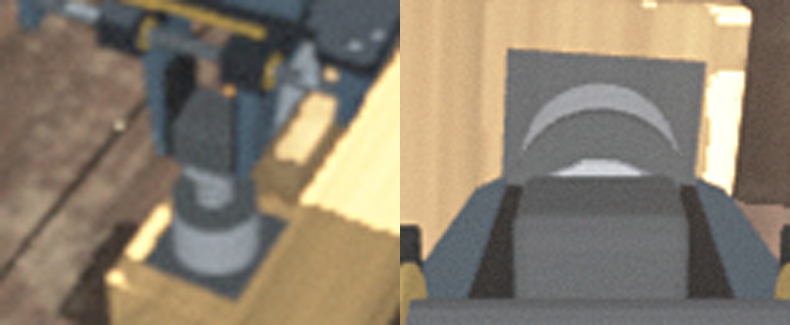

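```bash
python3 -m creep '0 0 -0.032 0 0 -0.115 1;0 0 -0.032 0 0 -0.115 1;0 0 -0.032 0 0 -0.115 1;0 0 -0.032 0 0 -0.115 1;0 0 -0.032 0 0 -0.115 1;0 0 -0.032 0 0 -0.115 1;0 0 -0.032 0 0 -0.115 1;0 0 -0.032 0 0 -0.115 1;0 0 -0.032 0 0 -0.115 1;0 0 -0.032 0 0 -0.115 1;0 0 -0.032 0 0 -0.115 1;0 0 -0.02 0 0 -0.07 1' 12;  python3 look.py l11.png
```

```text
time_s: 18.3
ee_pos: [573.5, 86.9, 114.9]
ee_rot: [-179.9, -0.2, -70.7]
force: [-0.9, -0.1, -0.1]
gripper_width: 32.1
time_s 18.3
ee_pos [573.47, 86.94, 114.9]
ee_rot [-179.86, -0.19, -70.68]
force [-0.9, -0.14, -0.08]
torque [0.04, 0.12, -0.04]
gripper_width 32.08
qpos [7.57, 23.16, 97.43, -0.18, 59.24, 78.34]
```

View pics/l11.png

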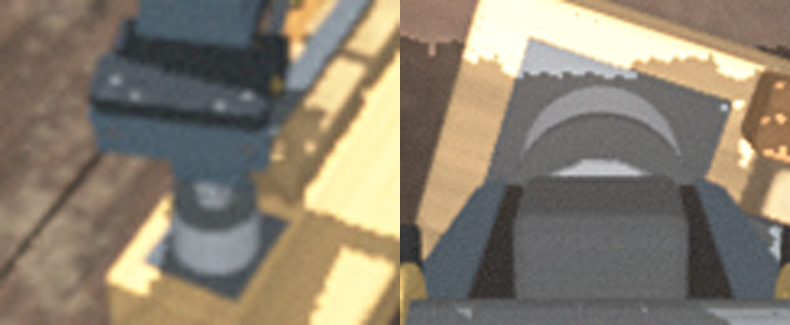

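```bash
python3 -m creep '0 0 0 0 0 0 -0.5;0 0 0 0 0 0 -0.5;0 0 0 0 0 0 -0.5;0.1 0 0 0 0 0.12 -0.5;0 0 0 0 0 0.12 -0.5;0 0 0 0 0 0.12 -0.5;0 0 0 0 0 0.12 -0.5;0 0 0 0 0 0.12 -0.5;0 0 0 0 0 0.12 -0.5;0 0 0 0 0 0.12 -0.5;0 0 0 0 0 0.12 -0.5;0 0 0 0 0 0.12 -0.5' 5
python3 -m creep '0 0 0 0 0 0.12 -0.5;0 0 0 0 0 0.12 -0.5;0 0 0 0 0 0.12 -0.5;0 0 0 0 0 0.12 -0.5;0 0 0 0 0 0.12 -0.5;0 0 0 0 0 0.12 -0.5;0 0 0 0 0 0.12 -0.5;0 0 0 0 0 0.12 -0.5;0 0 0 0 0 0.12 -0.5;0 0 0 0 0 0.12 -0.5;0 0 0 0 0 0.12 -0.5;0 0 0 0 0 0.12 -0.5'; python3 look.py l12.png
```

```text
time_s: 19.4
ee_pos: [576.7, 87.0, 116.2]
ee_rot: [-179.6, -0.4, -5.2]
force: [0.2, 0.4, -0.4]
gripper_width: 68.5
time_s: 20.4
ee_pos: [578.6, 86.9, 117.3]
ee_rot: [-179.8, -0.6, 80.7]
force: [0.1, 1.0, -0.3]
gripper_width: 68.3
time_s 20.4
ee_pos [578.56, 86.91, 117.29]
ee_rot [-179.8, -0.58, 80.72]
force [0.11, 0.99, -0.34]
torque [0.05, -0.19, 0.03]
gripper_width 68.32
qpos [7.06, 23.53, 96.41, 0.71, 60.09, -74.01]
```

View pics/l12.png

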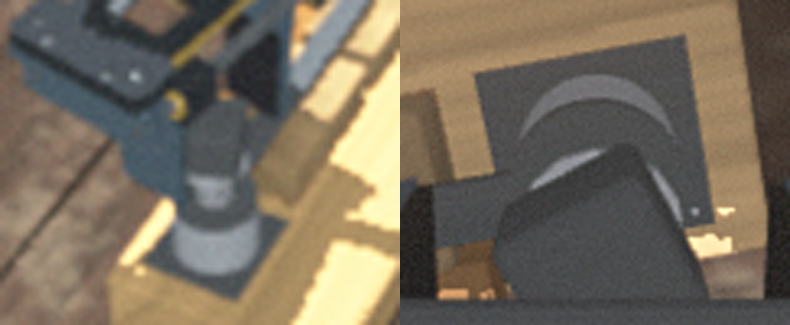

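```bash
python3 -m creep '-0.1 0 -0.1 0 0 0.12 -0.5;-0.1 0 -0.1 0 0 0.12 -0.5;-0.1 0 -0.1 0 0 0.12 -0.5;0 0 0 0 0 0.12 -0.5;0 0 0 0 0 0.02 -0.3;0 0 0 0 0 0 0' 5; python3 look.py l13.png
```

```text
time_s: 21.0
ee_pos: [576.0, 87.0, 114.5]
ee_rot: [-179.9, -0.6, 109.4]
force: [-0.6, 0.2, -0.8]
gripper_width: 58.2
time_s 21.0
ee_pos [575.99, 86.99, 114.49]
ee_rot [-179.88, -0.6, 109.39]
force [-0.62, 0.18, -0.8]
torque [0.09, -0.11, 0.0]
gripper_width 58.24
qpos [7.13, 23.58, 96.79, 0.65, 59.88, -102.58]
```

View pics/l13.png

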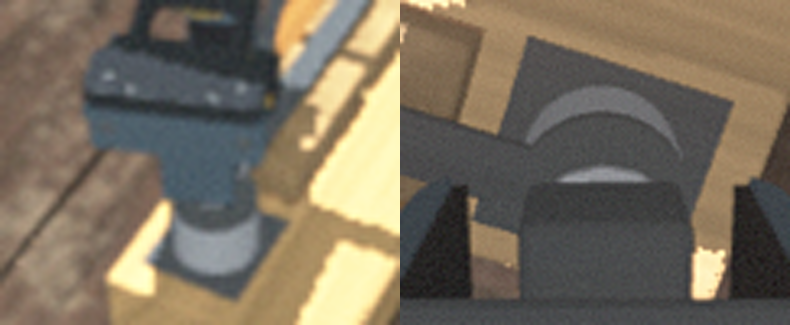

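Aligned with the head. Close and take up the grip.

```bash
python3 -m creep '0 0 0 0 0 0 0.1;0 0 0 0 0 0 0.4;0 0 0 0 0 0 0.5;0 0 0 0 0 0 0.5;0 0 0 0 0 0 0.5;0 0 0 0 0 0 0.5' 5; python3 -m creep '0 0 0 0 0 0 1;0 0 0 0 0 0 1' 12;  python3 -c "
from h import *
st()"
```

```text
time_s: 21.6
ee_pos: [576.1, 87.0, 114.6]
ee_rot: [-179.9, -0.6, 109.0]
force: [0.0, -0.4, -0.5]
gripper_width: 31.8
time_s: 21.77
ee_pos: [576.0, 87.0, 114.6]
ee_rot: [-179.9, -0.6, 109.0]
force: [0.3, 0.3, 0.7]
gripper_width: 32.0
time_s 21.77
ee_pos [576.04, 87.03, 114.58]
ee_rot [-179.89, -0.61, 108.98]
force [0.33, 0.34, 0.67]
torque [0.09, -0.16, -0.01]
gripper_width 32.04
qpos [7.13, 23.57, 96.79, 0.66, 59.88, -102.18]
```

```bash
python3 -m creep '0 0 -0.033 0 0 -0.115 1;0 0 -0.033 0 0 -0.115 1;0 0 -0.033 0 0 -0.115 1;0 0 -0.033 0 0 -0.115 1;0 0 -0.033 0 0 -0.115 1;0 0 -0.033 0 0 -0.115 1;0 0 -0.033 0 0 -0.115 1;0 0 -0.033 0 0 -0.115 1;0 0 -0.033 0 0 -0.115 1;0 0 -0.033 0 0 -0.115 1;0 0 -0.033 0 0 -0.115 1;0 0 -0.033 0 0 -0.115 1' 12;  python3 -c "
from h import *
st()"
```

```text
time_s: 22.77
ee_pos: [574.8, 86.7, 110.5]
ee_rot: [-179.8, -0.5, 26.1]
force: [-0.3, -0.6, 0.7]
gripper_width: 31.9
time_s 22.77
ee_pos [574.79, 86.72, 110.49]
ee_rot [-179.76, -0.55, 26.06]
force [-0.28, -0.56, 0.65]
torque [0.02, -0.07, -0.01]
gripper_width 31.93
qpos [7.21, 23.38, 97.8, 0.47, 58.39, -19.09]
```

```bash
python3 -m creep '0 0 -0.033 0 0 -0.115 1;0 0 -0.033 0 0 -0.115 1;0 0 -0.033 0 0 -0.115 1;0 0 -0.033 0 0 -0.115 1;0 0 -0.033 0 0 -0.115 1;0 0 -0.033 0 0 -0.115 1;0 0 -0.033 0 0 -0.115 1;0 0 -0.033 0 0 -0.115 1;0 0 -0.033 0 0 -0.115 1;0 0 -0.033 0 0 -0.115 1;0 0 -0.033 0 0 -0.115 1;0 0 -0.033 0 0 -0.115 1' 12;  python3 look.py l14.png
```

```text
time_s: 23.77
ee_pos: [574.2, 87.3, 107.5]
ee_rot: [-179.7, -0.5, -57.2]
force: [-1.5, -0.1, 1.2]
gripper_width: 31.9
time_s 23.77
ee_pos [574.21, 87.28, 107.51]
ee_rot [-179.73, -0.46, -57.15]
force [-1.53, -0.09, 1.18]
torque [0.09, 0.13, 0.04]
gripper_width 31.94
qpos [7.68, 23.51, 98.07, -0.36, 57.98, 65.03]
```

View pics/l14.png

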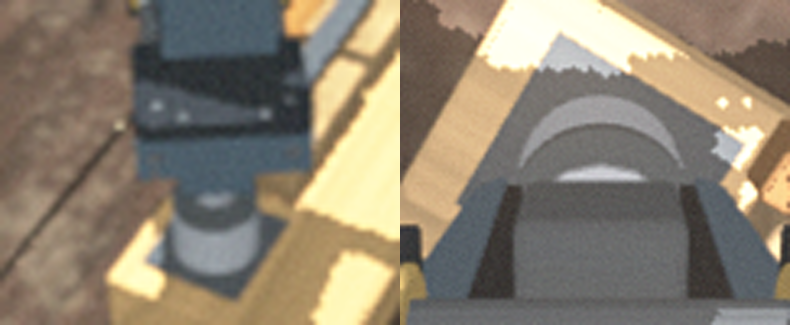

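```bash
python3 -m creep '0 0 -0.07 0 0 -0.1 1;0 0 -0.07 0 0 -0.1 1;0 0 -0.03 0 0 -0.06 1;0 0 0 0 0 0 1;0 0 0 0 0 0 1' 15;  python3 look.py l15.png; python3 - <<'E'
from h import *
f=grab('scene','s15.png');f=grab('top','t15.png')
f=grab('wrist','w15.png')
E
```

```text
time_s: 24.28
ee_pos: [574.1, 87.5, 107.4]
ee_rot: [-179.7, -0.5, -71.4]
force: [-0.4, 0.4, 1.5]
gripper_width: 31.8
time_s 24.28
ee_pos [574.13, 87.52, 107.43]
ee_rot [-179.68, -0.46, -71.36]
force [-0.43, 0.4, 1.55]
torque [0.09, -0.0, -0.08]
gripper_width 31.77
qpos [7.76, 23.53, 98.04, -0.46, 58.03, 79.36]
```

View pics/l15.png

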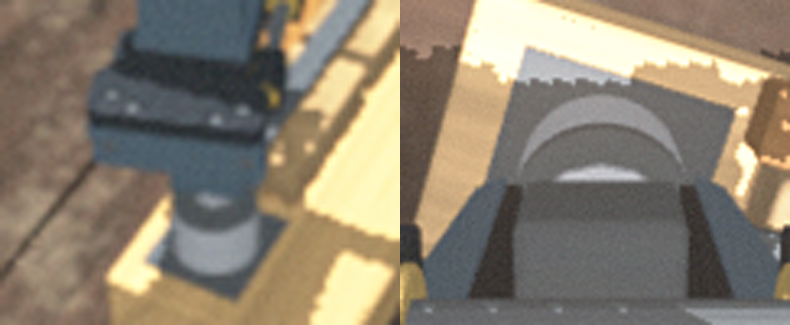

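View pics/s15.png

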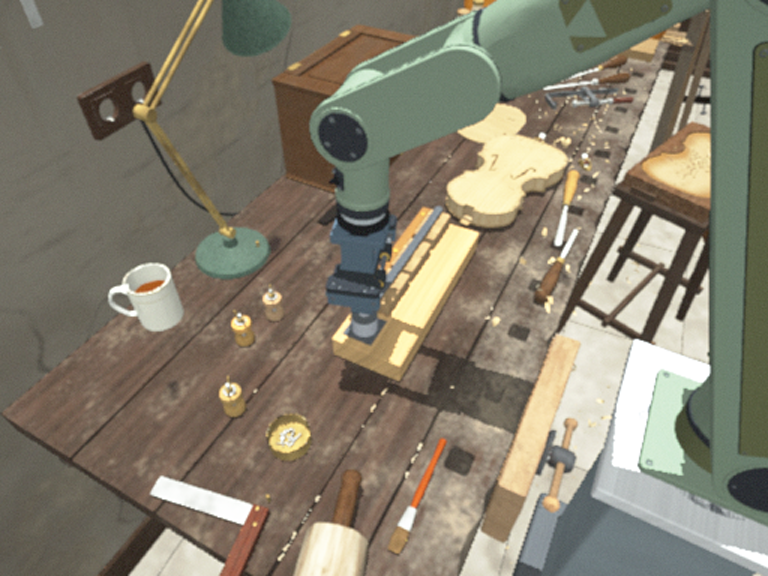

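View pics/t15.png

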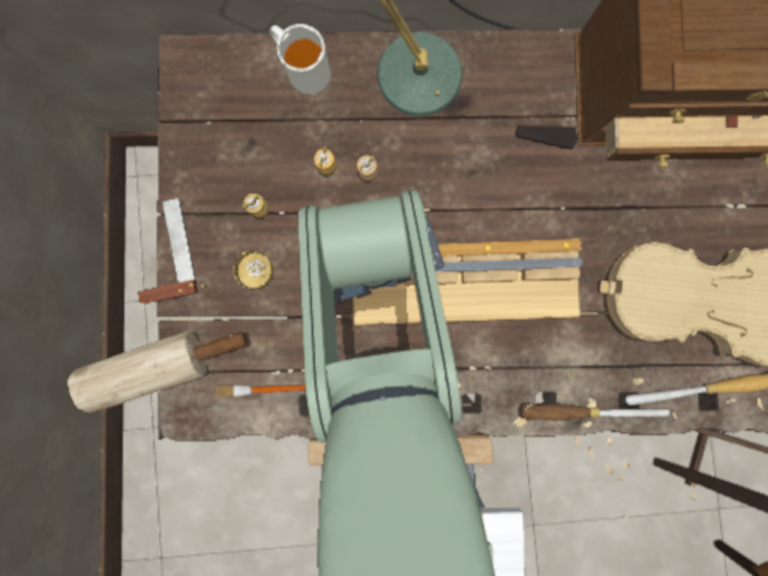

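View pics/w15.png

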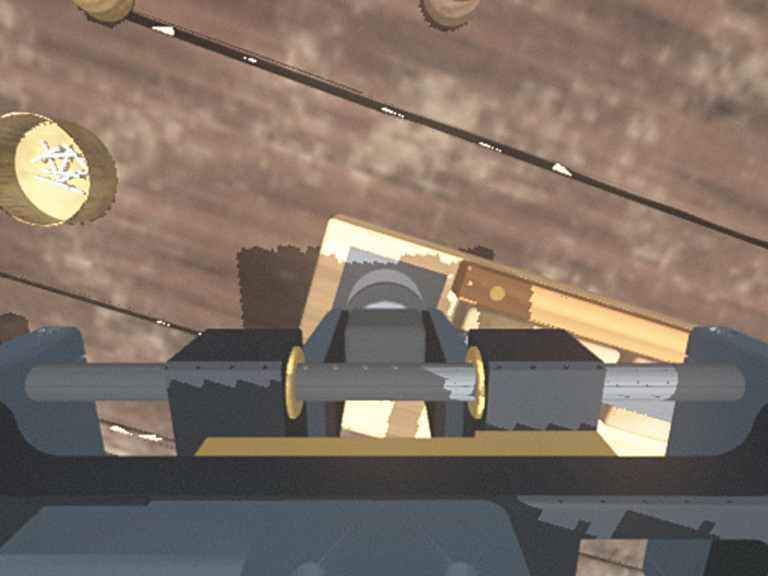

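```bash
python3 -m creep '0 0 -0.1 0 0 0 1;0 0 -0.1 0 0 0 1;0 0 -0.1 0 0 0 1' 15; python3 -c "
from h import *
st(); print(monitor.state()['effort'])"
```

```text
time_s: 24.78
ee_pos: [574.2, 87.5, 107.3]
ee_rot: [-179.6, -0.5, -71.4]
force: [-1.9, -0.1, 6.1]
gripper_width: 31.9
time_s 24.78
ee_pos [574.21, 87.47, 107.31]
ee_rot [-179.64, -0.47, -71.38]
force [-1.88, -0.15, 6.1]
torque [-0.05, 0.49, -0.09]
gripper_width 31.86
qpos [7.75, 23.52, 98.08, -0.46, 57.95, 79.37]
[-3.15672008e-02 -3.97442722e+01 -1.96065009e+01 -4.59755282e-02
 -8.81189592e-01 -4.10451775e-02]
```

```bash
python3 - <<'E'
import cv2,numpy as np
for n in [3,4,5,8,9,10,11,13,14,15]:
    g=cv2.cvtColor(cv2.imread(f'pics/l{n}.png'),cv2.COLOR_BGR2GRAY).astype(float)
    col=g[:,590:612].mean(1)
    d=np.diff(cv2.GaussianBlur(col[:,None],(1,5),0)[:,0])
    seg=d[140:260]; 
    print(n,'edge dark row',140+seg.argmin(), 'brightening row', 140+seg.argmax(), 'boss rim', 60+d[60:130].argmax(), 60+d[60:130].argmin(), 'headtop', np.round(col[150:250:6]).astype(int).tolist())
E
```

```text
3 edge dark row 201 brightening row 186 boss rim 80 103 headtop [113, 120, 162, 137, 162, 131, 165, 210, 215, 99, 91, 92, 93, 93, 93, 93, 93]
4 edge dark row 200 brightening row 182 boss rim 80 103 headtop [114, 122, 170, 131, 166, 125, 182, 212, 200, 93, 92, 93, 95, 95, 94, 93, 95]
5 edge dark row 178 brightening row 155 boss rim 77 100 headtop [127, 146, 163, 204, 216, 119, 90, 96, 92, 95, 95, 94, 107, 113, 112, 114, 114]
8 edge dark row 175 brightening row 162 boss rim 76 99 headtop [79, 101, 120, 146, 131, 57, 62, 61, 61, 59, 62, 71, 73, 74, 76, 76, 77]
9 edge dark row 175 brightening row 161 boss rim 79 103 headtop [78, 87, 123, 148, 134, 57, 62, 61, 62, 62, 64, 70, 74, 74, 76, 77, 77]
10 edge dark row 175 brightening row 159 boss rim 83 108 headtop [115, 107, 188, 211, 193, 88, 93, 93, 93, 92, 95, 105, 111, 111, 112, 114, 115]
11 edge dark row 175 brightening row 159 boss rim 86 112 headtop [109, 101, 172, 195, 178, 82, 88, 86, 87, 86, 87, 96, 102, 102, 104, 104, 105]
13 edge dark row 181 brightening row 167 boss rim 85 110 headtop [77, 77, 75, 124, 147, 127, 61, 62, 61, 61, 63, 63, 68, 72, 73, 77, 75]
14 edge dark row 180 brightening row 166 boss rim 95 122 headtop [113, 112, 117, 183, 205, 152, 88, 90, 90, 90, 92, 89, 100, 104, 107, 108, 108]
15 edge dark row 180 brightening row 167 boss rim 94 122 headtop [108, 108, 115, 177, 198, 148, 87, 88, 86, 87, 87, 87, 98, 100, 104, 104, 106]
```

```bash
python3 - <<'E'
from h import *
f=grab('scene')
im=cv2.resize(f['img'][160:240,200:290][:,:,::-1],None,fx=7,fy=7,interpolation=cv2.INTER_CUBIC)
s=monitor.state(); p=np.array(s['ee_pos']);yaw=np.radians(s['ee_rot'][2])
def dot(q,c):
    u=proj(f,q); u=((u-[200,160]+.5)*7).astype(int); cv2.circle(im,tuple(int(v) for v in u),3,c,-1)
ex=np.array([np.cos(yaw),np.sin(yaw),0]);ey=np.array([np.sin(yaw),-np.cos(yaw),0])
for sx in (16,29):
  for sy in (-16,16):
    for k in (-1,1): dot(p+ex*sx*k+ey*sy,(0,0,255))
for a in np.arange(0,6.3,.3):
    dot(np.array([575.5+22*np.cos(a),87.3+22*np.sin(a),84]),(0,255,0))
    dot(np.array([575.5+18*np.cos(a),87.3+18*np.sin(a),p[2]-4]),(255,0,0))
cv2.imwrite('pics/s16.png',im)
E
```

```text
(no output)
```

View pics/s16.png

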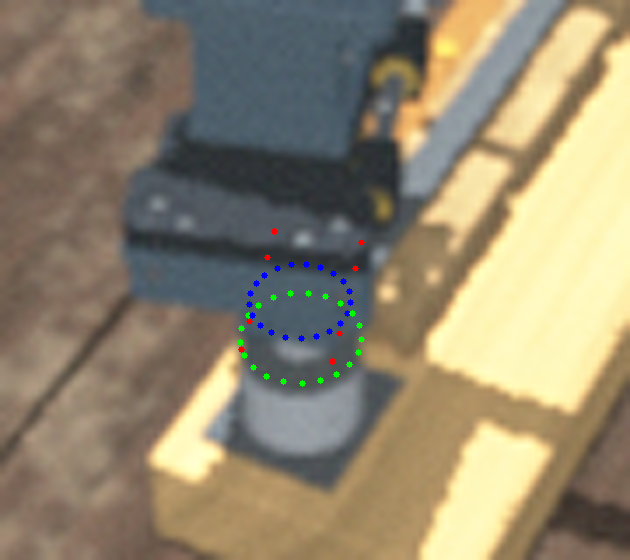

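```bash
python3 -m creep '0 0 -0.03 0 0 -0.05 1;0 0 -0.03 0 0 -0.05 1' 15; python3 look.py l16.png; python3 - <<'E'
import cv2,numpy as np
for n in [15,16]:
    g=cv2.cvtColor(cv2.imread(f'pics/l{n}.png'),cv2.COLOR_BGR2GRAY).astype(float)
    col=g[:,590:612].mean(1)
    d=np.diff(cv2.GaussianBlur(col[:,None],(1,5),0)[:,0]);seg=d[140:260]
    print(n,140+seg.argmin(),60+d[60:130].argmax(), 60+d[60:130].argmin())
E
```

```text
time_s: 25.0
ee_pos: [574.1, 87.6, 107.3]
ee_rot: [-179.6, -0.5, -77.2]
force: [0.2, 0.3, 0.8]
gripper_width: 31.9
time_s 25.0
ee_pos [574.08, 87.58, 107.32]
ee_rot [-179.61, -0.46, -77.15]
force [0.24, 0.27, 0.83]
torque [0.1, 0.13, 0.2]
gripper_width 31.86
qpos [7.79, 23.52, 98.08, -0.5, 57.97, 85.2]
15 180 94 122
16 180 95 86
```

View pics/l16.png

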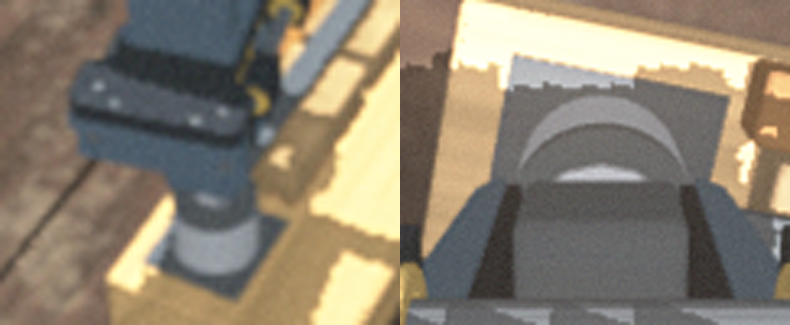

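```bash
python3 - <<'E'
from h import *
from scipy.optimize import least_squares
f=grab('wrist'); s=monitor.state(); p=np.array(s['ee_pos']); print(p, s['force'],s['time_s'])
yaw=np.radians(s['ee_rot'][2])
im=f['img'].astype(float).mean(2)
c=im[:,250:260].mean(1); print(np.round(c[150:240]).astype(int).tolist())
cam,_=ray(f,(0,0)); d=cam-p; print('cam rel',d)
ex=np.array([np.cos(yaw),np.sin(yaw),0]);ey=np.array([np.sin(yaw),-np.cos(yaw),0])
ey=ey*np.sign(ey@d); print(ey@d,ex@d)
for zb in (-8,-6,-4,-2,0,2):
  for off in (-2,0,2):
    b=proj(f,p+ey*(16+off)+[0,0,zb]); t=proj(f,p+ey*(16+off)+[0,0,zb+28]); fl=proj(f,p+ey*(18+off)+[0,0,zb]); k=proj(f,np.array([p[0],p[1],84])+ey*(22+off))
    print(zb,off,b.round(1),t.round(1),fl[1].round(1),'boss',k.round(1))
E
```

```text
[574.11713867  87.5664038  107.26713715] [-0.38481419 -0.29934346  2.54861524] 25.15
[122, 123, 132, 147, 151, 149, 159, 201, 234, 242, 244, 246, 246, 247, 247, 246, 246, 246, 246, 247, 241, 215, 189, 184, 189, 191, 160, 124, 110, 128, 152, 154, 154, 154, 153, 153, 155, 148, 106, 98, 108, 110, 109, 109, 109, 108, 107, 109, 106, 105, 119, 154, 188, 199, 196, 151, 96, 85, 86, 86, 87, 87, 87, 87, 88, 87, 85, 90, 94, 100, 101, 102, 103, 104, 105, 105, 103, 104, 104, 103, 104, 103, 103, 102, 104, 102, 103, 104, 103, 103]
cam rel [ 68.35544947  18.73831078 170.9717378 ]
70.81859136994302 -2.8842467435850985
-8 -2 [258.6 208.1] [259.4 222.4] 205.4 boss [258.3 194.2]
-8 0 [258.6 205.4] [259.4 219.2] 202.6 boss [258.3 191.6]
-8 2 [258.6 202.6] [259.4 216. ] 199.8 boss [258.3 189. ]
-6 -2 [258.6 209. ] [259.4 223.6] 206.2 boss [258.3 194.2]
-6 0 [258.6 206.2] [259.4 220.4] 203.4 boss [258.3 191.6]
-6 2 [258.6 203.4] [259.4 217.1] 200.6 boss [258.3 189. ]
-4 -2 [258.7 209.9] [259.5 224.8] 207.1 boss [258.3 194.2]
-4 0 [258.7 207.1] [259.5 221.6] 204.3 boss [258.3 191.6]
-4 2 [258.7 204.3] [259.5 218.3] 201.4 boss [258.3 189. ]
-2 -2 [258.7 210.8] [259.6 226.1] 208.0 boss [258.3 194.2]
-2 0 [258.7 208. ] [259.6 222.8] 205.1 boss [258.3 191.6]
-2 2 [258.7 205.1] [259.6 219.5] 202.3 boss [258.3 189. ]
0 -2 [258.8 211.7] [259.6 227.4] 208.9 boss [258.3 194.2]
0 0 [258.8 208.9] [259.6 224.1] 206.0 boss [258.3 191.6]
0 2 [258.8 206. ] [259.6 220.7] 203.1 boss [258.3 189. ]
2 -2 [258.8 212.7] [259.7 228.7] 209.8 boss [258.3 194.2]
2 0 [258.8 209.8] [259.7 225.4] 206.9 boss [258.3 191.6]
2 2 [258.8 206.9] [259.7 222. ] 204.0 boss [258.3 189. ]
```

```bash
python3 -m creep '0 0 0 0 0 0 0.2;0 0 0 0 0 0 0.2;0 0 0 0 0 0 0.2' 12; python3 look.py l17.png; python3 - <<'E'
import cv2,numpy as np
for n in [15,16,17]:
    g=cv2.cvtColor(cv2.imread(f'pics/l{n}.png'),cv2.COLOR_BGR2GRAY).astype(float)
    col=g[:,590:612].mean(1)
    d=np.diff(cv2.GaussianBlur(col[:,None],(1,5),0)[:,0]);seg=d[140:260]
    print(n,140+seg.argmin(),60+d[60:130].argmax(), 60+d[90:130].argmin())
E
```

```text
time_s: 25.4
ee_pos: [574.2, 87.4, 106.8]
ee_rot: [-179.6, -0.5, -76.8]
force: [0.6, -0.4, 0.6]
gripper_width: 36.3
time_s 25.4
ee_pos [574.24, 87.44, 106.83]
ee_rot [-179.62, -0.47, -76.81]
force [0.63, -0.43, 0.65]
torque [0.02, 0.02, 0.03]
gripper_width 36.32
qpos [7.78, 23.56, 98.09, -0.51, 57.92, 84.85]
15 180 94 92
16 180 95 92
17 181 95 93
```

View pics/l17.png

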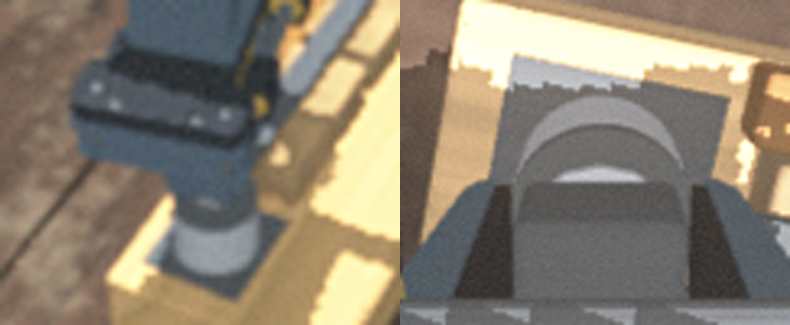

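```bash
python3 -m creep '0 0 -0.1 0 0 0 0.15;0 0 -0.1 0 0 0 0.15' 12;python3 -m creep '0 0 -0.1 0 0 0 0.15;0 0 0 0 0 0 0.15' ; python3 look.py l18.png
```

```text
time_s: 25.67
ee_pos: [574.3, 87.4, 104.7]
ee_rot: [-179.6, -0.5, -76.8]
force: [-0.3, -1.1, 0.1]
gripper_width: 39.0
time_s: 25.83
ee_pos: [574.1, 87.4, 103.1]
ee_rot: [-179.7, -0.5, -76.8]
force: [-0.7, 0.1, -0.8]
gripper_width: 39.0
time_s 25.83
ee_pos [574.11, 87.39, 103.14]
ee_rot [-179.65, -0.47, -76.79]
force [-0.72, 0.07, -0.81]
torque [-0.02, 0.01, -0.03]
gripper_width 39.0
qpos [7.77, 23.78, 98.35, -0.52, 57.49, 84.84]
```

View pics/l18.png

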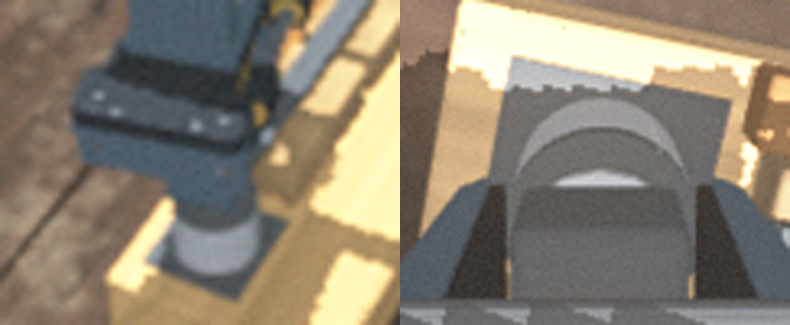

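```bash
python3 -m creep '0.15 0.04 0.2 0.005 0.008 0 0.1;0.1 0 0.2 0 0 0 0.1;0 0 0 0 0 0 0.4;0 0 0 0 0 0 0.5;0 0 0 0 0 0 0.5' 6;python3 -m creep '0 0 0 0 0 0 1;0 0 0 0 0 0 1' 10 ; python3 look.py l19.png
```

```text
time_s: 26.35
ee_pos: [577.3, 87.8, 108.0]
ee_rot: [180.0, -0.1, -76.8]
force: [-0.8, 0.0, -0.9]
gripper_width: 31.9
time_s: 26.52
ee_pos: [577.3, 87.8, 107.9]
ee_rot: [180.0, -0.1, -76.7]
force: [0.0, -0.5, -0.2]
gripper_width: 31.6
time_s 26.52
ee_pos [577.33, 87.76, 107.93]
ee_rot [179.97, -0.07, -76.75]
force [0.05, -0.49, -0.24]
torque [0.0, -0.01, 0.13]
gripper_width 31.55
qpos [7.55, 23.96, 97.23, -0.08, 58.83, 84.34]
```

View pics/l19.png

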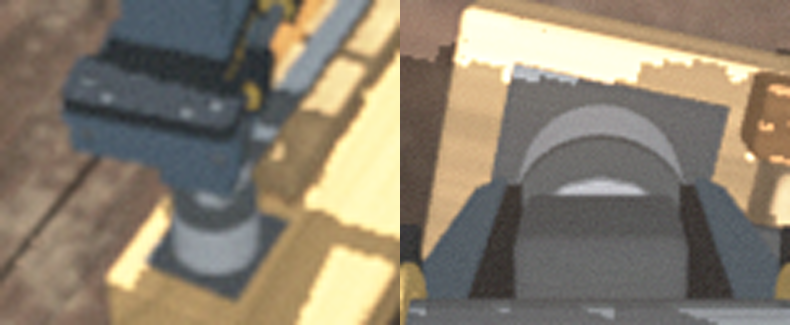

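```bash
python3 -m creep '0 0 -0.03 0 0 -0.1 1;0 0 -0.03 0 0 -0.1 1' 15; python3 look.py l20.png; python3 - <<'E'
import cv2,numpy as np
for n in [19,20]:
    g=cv2.cvtColor(cv2.imread(f'pics/l{n}.png'),cv2.COLOR_BGR2GRAY).astype(float)
    col=g[:,590:612].mean(1)
    d=np.diff(cv2.GaussianBlur(col[:,None],(1,5),0)[:,0]);seg=d[160:260]
    print(n,160+seg.argmin(),80+d[80:130].argmax(), 90+d[90:150].argmin())
E
```

```text
time_s: 26.78
ee_pos: [577.3, 87.7, 107.6]
ee_rot: [180.0, -0.1, -88.4]
force: [-0.7, -0.1, 1.0]
gripper_width: 31.8
time_s 26.78
ee_pos [577.3, 87.71, 107.64]
ee_rot [179.98, -0.1, -88.43]
force [-0.71, -0.06, 1.02]
torque [0.04, 0.08, 0.58]
gripper_width 31.76
qpos [7.57, 23.97, 97.25, -0.12, 58.8, 96.06]
19 194 104 134
20 194 104 134
```

View pics/l20.png

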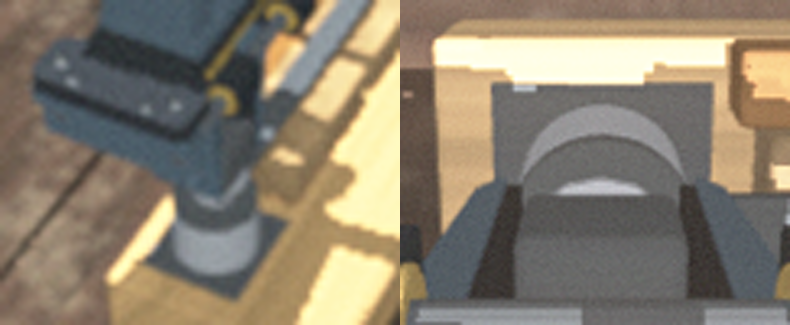

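```bash
python3 - <<'E'
from h import *
from scipy.optimize import fsolve
f=grab('wrist'); s=monitor.state()
from scipy.spatial.transform import Rotation as R
V=np.array(f['view'])
def T(p,r):
    M=np.eye(4);M[:3,:3]=R.from_euler('xyz',r,degrees=True).as_matrix();M[:3,3]=p;return M
X=V@T(s['ee_pos'],s['ee_rot'])  # tool->cam
K=np.array(f['mtx'])
D={3:((575.91,87.72,130.75),(-179.94,-.32,-.45),201,103),4:((575.8,87.7,130.74),(-179.93,-.25,10.46),200,103),5:((576.3,87.4,131.14),(-179.99,-.31,21.34),178,100),8:((576.74,87.18,123.89),(-179.96,-.69,108.45),175,99),
9:((576.14,86.82,122.75),(-179.87,-.65,85.79),175,103),10:((574.62,85.94,118.72),(-179.82,-.41,5.42),175,108),11:((573.47,86.94,114.9),(-179.86,-.19,-70.68),175,112),
13:((575.99,86.99,114.49),(-179.88,-.6,109.39),181,110),14:((574.21,87.28,107.51),(-179.73,-.46,-57.15),180,122),15:((574.13,87.52,107.43),(-179.68,-.46,-71.36),180,122),19:((577.33,87.76,107.93),(179.97,-.07,-76.75),194,134),20:((577.3,87.71,107.64),(179.98,-.1,-88.43),194,134)}
for n,(p,r,hr,br) in D.items():
    M=T(p,r); C=X@np.linalg.inv(M)
    ey=M[:3,1].copy(); ey[2]=0; ey/=np.linalg.norm(ey)
    cam=-C[:3,:3].T@C[:3,3]; ey*=np.sign(ey@(cam-np.array(p)))
    def row(q):
        c=K@(C[:3,:3]@q+C[:3,3]); return c[1]/c[2]
    def eq(v):
        a,zb=v; base=np.array([p[0],p[1],0])+ey*a
        return [row(base+ey*16+[0,0,zb])-(150+hr/3.25), row(base+ey*22+[0,0,84])-(150+br/3.25)]
    a,zb=fsolve(eq,[0,110]); ax=np.array(p[:2])+ey[:2]*a
    print(n,'a',round(a,1),'head bottom z',round(zb,1),'rel TCP',round(zb-p[2],1),'centre-boss',round(zb+14-84,1),'axis',ax.round(1))
E
```

```text
3 a 1.9 head bottom z 143.5 rel TCP 12.7 centre-boss 73.5 axis [575.9  89.7]
4 a 1.9 head bottom z 142.9 rel TCP 12.2 centre-boss 72.9 axis [575.4  89.6]
5 a 2.6 head bottom z 131.3 rel TCP 0.1 centre-boss 61.3 axis [575.4  89.8]
8 a 4.4 head bottom z 127.9 rel TCP 4.0 centre-boss 57.9 axis [572.5  85.8]
9 a 3.7 head bottom z 124.5 rel TCP 1.8 centre-boss 54.5 axis [572.4  87.1]
10 a 3.4 head bottom z 119.5 rel TCP 0.7 centre-boss 49.5 axis [574.3  89.3]
11 a 3.3 head bottom z 115.2 rel TCP 0.3 centre-boss 45.2 axis [576.6  88. ]
13 a 3.8 head bottom z 120.7 rel TCP 6.2 centre-boss 50.7 axis [572.4  85.7]
14 a 2.7 head bottom z 109.3 rel TCP 1.8 centre-boss 39.3 axis [576.4  88.7]
15 a 2.7 head bottom z 109.4 rel TCP 1.9 centre-boss 39.4 axis [576.7  88.4]
19 a -0.4 head bottom z 109.4 rel TCP 1.5 centre-boss 39.4 axis [577.   87.7]
20 a -0.3 head bottom z 109.4 rel TCP 1.7 centre-boss 39.4 axis [577.   87.7]
```

```bash
python3 -m creep '0 0 0 0 0 0 -0.5;0 0 0 0 0 0 -0.5;0 0 0 0 0 0 -0.5;0 0 2 0 0 0 -0.5;0 0 3 0 0 0 -0.5;0 0 3 0 0 0 -0.5;0 0 2 0 0 0 -0.5;0 0 0 0 0 0 -0.5' ; python3 - <<'E'
from h import *
import pickle
st()
f=grab('scene'); pickle.dump(f,open('sc21.pkl','wb'))
g=pickle.load(open('sc0.pkl','rb'))
a=[cv2.resize(x['img'][175:240,215:280][:,:,::-1],None,fx=6,fy=6,interpolation=cv2.INTER_CUBIC) for x in (g,f)]
cv2.imwrite('pics/s21.png',np.hstack(a))
w=grab('wrist','w21.png'); pickle.dump(w,open('w21.pkl','wb'))
E
```

```text
time_s: 27.6
ee_pos: [574.7, 87.7, 208.8]
ee_rot: [179.6, -0.1, -87.6]
force: [0.9, 0.3, 1.3]
gripper_width: 68.2
time_s 27.6
ee_pos [574.67, 87.66, 208.78]
ee_rot [179.57, -0.07, -87.59]
force [0.86, 0.33, 1.29]
torque [-0.02, -0.02, -0.01]
gripper_width 68.22
qpos [7.56, 19.3, 88.93, -0.03, 72.2, 95.16]
```

View pics/s21.png

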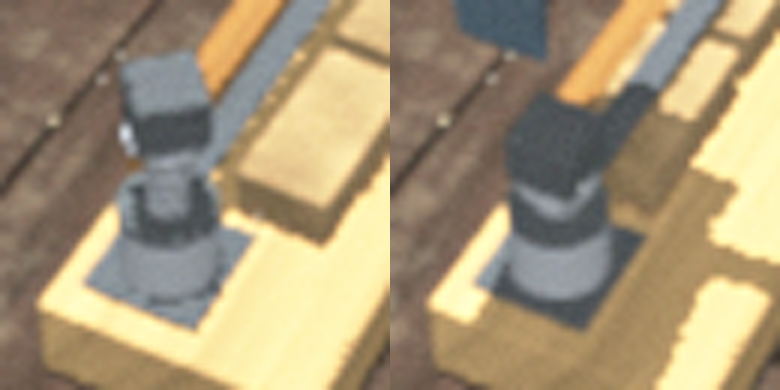

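View pics/w21.png

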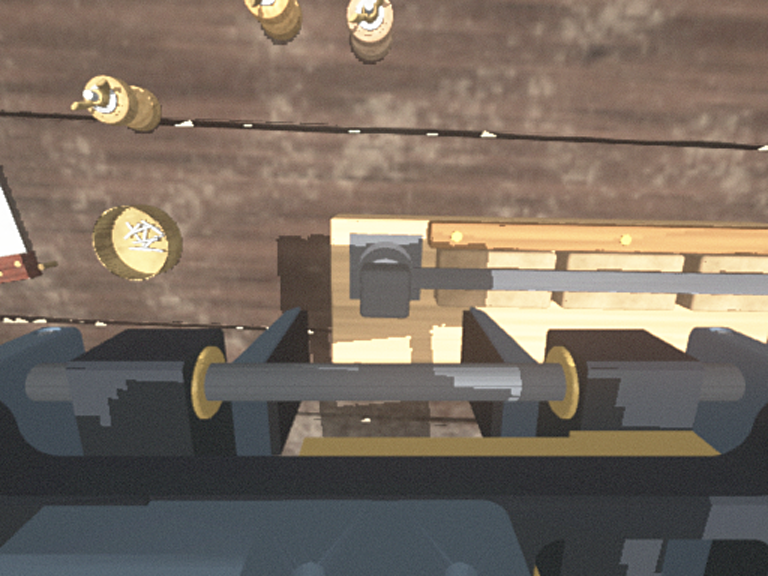

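```bash
python3 - <<'E'
from h import *
import pickle
f=pickle.load(open('sc21.pkl','rb'));g=pickle.load(open('sc0.pkl','rb'))
for z in (156,148,134,130,128,126,120): print(z,proj(g,(576.5,88,z)).round(2), ((proj(g,(576.5,88,z))-[215,175]+.5)*6).round())
b=[cv2.createCLAHE(4,(2,2)).apply(cv2.cvtColor(cv2.resize(x['img'][180:225,225:265][:,:,::-1],None,fx=9,fy=9,interpolation=cv2.INTER_CUBIC),cv2.COLOR_BGR2GRAY)) for x in (g,f)]
cv2.imwrite('pics/s22.png',np.hstack(b))
w=pickle.load(open('w21.pkl','rb'))
cv2.imwrite('pics/w22.png',cv2.resize(w['img'][150:220,220:310][:,:,::-1],None,fx=7,fy=7,interpolation=cv2.INTER_CUBIC))
E
```

```text
156 [241.55 187.46] [162.  78.]
148 [241.61 189.83] [163.  92.]
134 [241.7  193.91] [163. 116.]
130 [241.72 195.06] [163. 123.]
128 [241.74 195.63] [163. 127.]
126 [241.75 196.2 ] [163. 130.]
120 [241.79 197.9 ] [164. 140.]
```

View pics/s22.png

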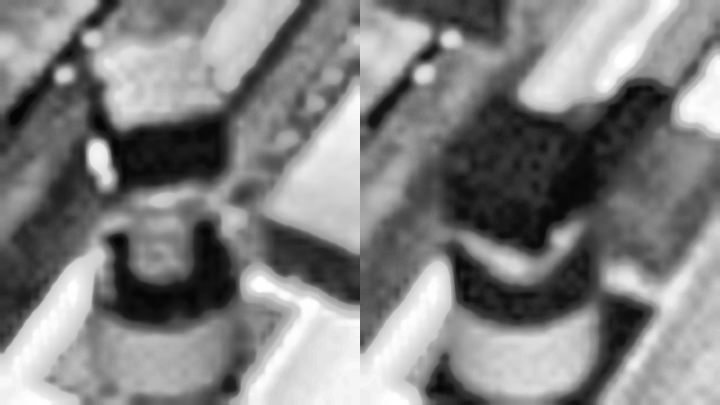

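View pics/w22.png

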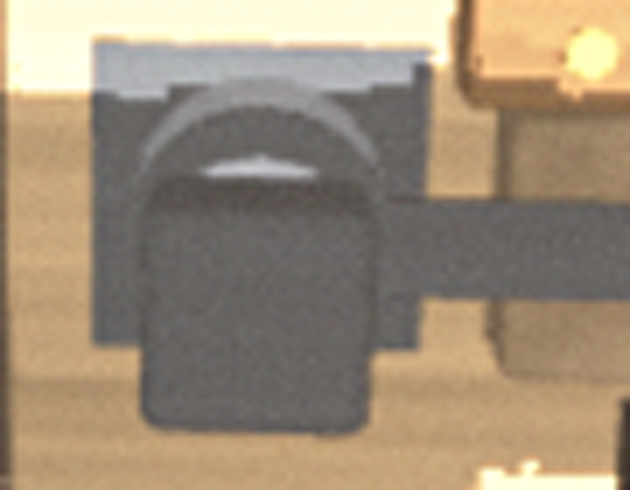

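```bash
python3 -m creep '0.2 0 -2 0.007 0 -0.01 -0.5;0 0 -3 0 0 0 -0.5;0 0 -3 0 0 0 -0.5;0 0 -1.2 0 0 0 -0.4;0 0 0 0 0 0 -0.3;0 0 0 0 0 0 -0.2' ; python3 look.py l23.png
```

```text
time_s: 28.2
ee_pos: [568.8, 86.7, 101.2]
ee_rot: [178.5, 0.3, -88.1]
force: [-0.3, -0.7, -0.3]
gripper_width: 55.9
time_s 28.2
ee_pos [568.8, 86.73, 101.25]
ee_rot [178.49, 0.26, -88.08]
force [-0.3, -0.71, -0.28]
torque [0.02, 0.05, 0.04]
gripper_width 55.9
qpos [7.29, 24.34, 97.73, 0.46, 59.42, 95.13]
```

View pics/l23.png

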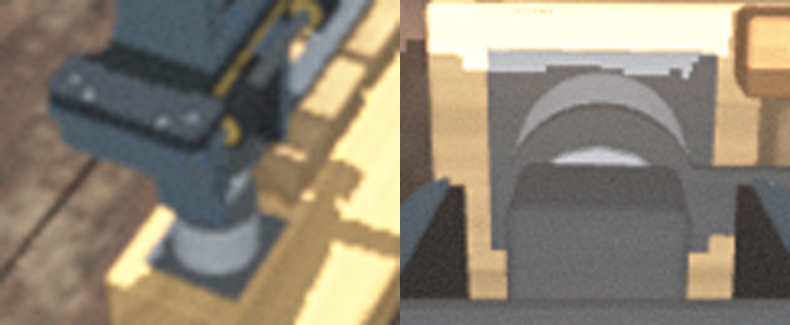

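```bash
python3 -m creep '0.42 0.05 0.3 0.026 -0.004 0 -0.2;0.42 0.05 0.3 0 0 0 -0.1;0 0 0 0 0 0 0' 6; python3 -c "
from h import *
st()"
```

```text
time_s: 28.55
ee_pos: [580.0, 88.3, 111.2]
ee_rot: [179.2, 1.8, -88.0]
force: [0.7, 0.2, -0.1]
gripper_width: 47.1
time_s 28.55
ee_pos [580.04, 88.34, 111.22]
ee_rot [179.18, 1.81, -88.04]
force [0.73, 0.18, -0.07]
torque [-0.01, 0.02, 0.01]
gripper_width 47.12
qpos [6.47, 24.3, 96.14, 2.15, 60.25, 93.42]
```

```bash
python3 -m creep '-0.15 -0.03 -0.18 0.008 -0.02 0 0;-0.1 0 -0.1 0.004 -0.01 0 0;0 0 0 0 0 0 0' 6; python3 -c "
from h import *
st()"
```

```text
time_s: 28.8
ee_pos: [579.8, 88.4, 111.1]
ee_rot: [-178.7, 2.4, -88.0]
force: [0.0, 0.5, 0.5]
gripper_width: 45.7
time_s 28.8
ee_pos [579.77, 88.43, 111.09]
ee_rot [-178.67, 2.43, -87.96]
force [0.02, 0.49, 0.46]
torque [0.03, 0.06, -0.0]
gripper_width 45.67
qpos [6.22, 23.25, 97.97, 2.76, 57.31, 92.75]
```

```bash
python3 -m creep '0 0 0 0 0 0 0;0 0 0 0 0 0 0' 6;python3 -m creep '-0.2 0 -0.3 -0.01 -0.03 0 0;0 0 0 0 0 0 0' 6; python3 -c "
from h import *
st()"
```

```text
time_s: 28.97
ee_pos: [580.0, 88.6, 112.0]
ee_rot: [-178.6, 2.4, -87.9]
force: [0.4, 0.5, -0.4]
gripper_width: 45.6
time_s: 29.13
ee_pos: [578.7, 88.7, 109.3]
ee_rot: [-176.8, 1.7, -87.9]
force: [-0.4, 0.2, -0.7]
gripper_width: 45.7
time_s 29.13
ee_pos [578.69, 88.67, 109.34]
ee_rot [-176.81, 1.74, -87.89]
force [-0.42, 0.23, -0.68]
torque [-0.0, 0.08, 0.02]
gripper_width 45.69
qpos [6.74, 22.43, 99.67, 1.81, 54.59, 93.67]
```

```bash
python3 -m creep '0 0 0 -0.05 -0.03 0 0;0 0 0 0 0 0 0;0 0 0 0 0 0 0' 6; python3 -c "
from h import *
st()"
```

```text
time_s: 29.38
ee_pos: [579.6, 88.7, 109.9]
ee_rot: [-175.2, -1.2, -87.9]
force: [0.7, -0.1, -0.1]
gripper_width: 45.6
time_s 29.38
ee_pos [579.59, 88.71, 109.9]
ee_rot [-175.18, -1.24, -87.86]
force [0.71, -0.11, -0.07]
torque [0.0, 0.03, 0.02]
gripper_width 45.62
qpos [8.59, 21.91, 100.55, -2.21, 52.91, 97.66]
```

```bash
python3 -m creep '0 0 0 0.019 0.083 0 0;0 0 0 0 0 0 0' 6; python3 -c "
from h import *
st()"
```

```text
time_s: 29.55
ee_pos: [579.0, 89.3, 110.3]
ee_rot: [179.9, 0.2, -87.7]
force: [0.8, -0.6, 0.7]
gripper_width: 45.7
time_s 29.55
ee_pos [578.96, 89.33, 110.25]
ee_rot [179.87, 0.2, -87.71]
force [0.76, -0.61, 0.68]
torque [0.05, -0.0, 0.0]
gripper_width 45.66
qpos [7.53, 24.02, 96.74, 0.24, 59.35, 95.12]
```

Tilt is corrected (I had mixed the tilt axes). Now nudge to (577.3, 87.8, 107.6) and grip.

```bash
python3 -m creep '-0.15 -0.13 -0.25 0 0 0 0;0 0 0 0 0 -0.01 0;0 0 0 0 0 0 0.4;0 0 0 0 0 0 0.5;0 0 0 0 0 0 0.5' 6;python3 -m creep '0 0 0 0 0 0 1;0 0 0 0 0 0 1;0 0 0 0 0 0 1' 20; python3 look.py l24.png
```

```text
time_s: 29.97
ee_pos: [577.4, 87.0, 106.9]
ee_rot: [180.0, 0.2, -88.5]
force: [0.9, 0.3, -0.1]
gripper_width: 32.6
time_s: 30.22
ee_pos: [577.3, 87.1, 106.9]
ee_rot: [-179.9, 0.2, -88.5]
force: [1.1, -0.8, -0.6]
gripper_width: 31.9
time_s 30.22
ee_pos [577.31, 87.13, 106.89]
ee_rot [-179.92, 0.22, -88.47]
force [1.1, -0.76, -0.55]
torque [-0.02, -0.17, -0.08]
gripper_width 31.93
qpos [7.33, 23.95, 97.43, 0.25, 58.53, 95.66]
```

View pics/l24.png

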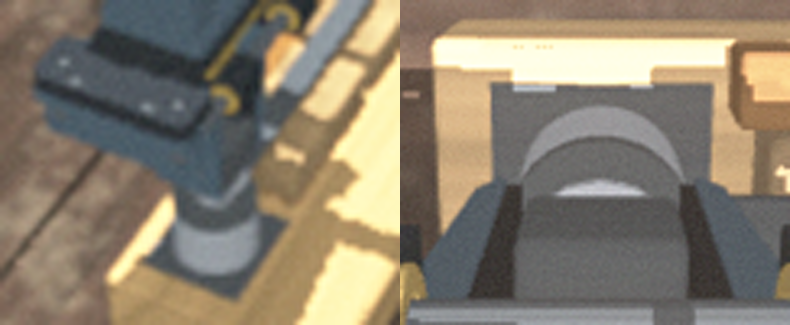

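```bash
python3 -m creep '0 0 0 0 0 0.1 1;0 0 0 0 0 0.1 1;0 0 0 0 0 0.1 1;0 0 0 0 0 0 1' 20; python3 look.py l25.png; python3 - <<'E'
import cv2,numpy as np
for n in [24,25]:
    g=cv2.cvtColor(cv2.imread(f'pics/l{n}.png'),cv2.COLOR_BGR2GRAY).astype(float)
    col=g[:,590:612].mean(1)
    d=np.diff(cv2.GaussianBlur(col[:,None],(1,5),0)[:,0]);seg=d[160:260]
    print(n,160+seg.argmin(),80+d[80:130].argmax(), 90+d[90:150].argmin())
E
```

```text
time_s: 30.65
ee_pos: [577.1, 87.8, 107.4]
ee_rot: [-179.9, 0.3, -70.6]
force: [0.8, -0.7, -1.9]
gripper_width: 31.9
time_s 30.65
ee_pos [577.15, 87.82, 107.36]
ee_rot [-179.92, 0.31, -70.59]
force [0.82, -0.68, -1.91]
torque [-0.09, -0.19, 0.04]
gripper_width 31.87
qpos [7.34, 23.96, 97.33, 0.37, 58.7, 77.74]
24 195 106 135
25 195 105 134
```

```bash
python3 -m creep '0 0 -0.04 0 0 -0.1 1;0 0 -0.04 0 0 -0.1 1;0 0 -0.04 0 0 -0.1 1;0 0 0 0 0 0 1' 20; python3 -c "
from h import *
st()"
```

```text
time_s: 31.08
ee_pos: [577.2, 87.2, 106.9]
ee_rot: [-179.9, 0.2, -89.1]
force: [0.6, -0.7, -2.5]
gripper_width: 32.3
time_s 31.08
ee_pos [577.17, 87.2, 106.89]
ee_rot [-179.91, 0.19, -89.15]
force [0.59, -0.66, -2.46]
torque [0.01, -0.16, -0.32]
gripper_width 32.35
qpos [7.36, 23.93, 97.45, 0.21, 58.5, 96.4]
```

```bash
python3 -m creep '0 0 0.02 0 0 0.1 1;0 0 0.02 0 0 0.1 1;0 0 0.02 0 0 0.1 1;0 0 0.02 0 0 0.1 1;0 0 0.02 0 0 0.1 1' 20;python3 -m creep '0 0 0.02 0 0 0.1 1;0 0 0.02 0 0 0.1 1;0 0 0.02 0 0 0.1 1;0 0 0.02 0 0 0.1 1;0 0 0.02 0 0 0.1 1;0 0 0 0 0 0 1' 20; python3 look.py l26.png; python3 - <<'E'
import cv2,numpy as np
for n in [24,25,26]:
    g=cv2.cvtColor(cv2.imread(f'pics/l{n}.png'),cv2.COLOR_BGR2GRAY).astype(float)
    col=g[:,590:612].mean(1)
    d=np.diff(cv2.GaussianBlur(col[:,None],(1,5),0)[:,0]);seg=d[160:260]
    print(n,160+seg.argmin(),80+d[80:130].argmax(), 90+d[90:150].argmin())
E
```

```text
time_s: 31.5
ee_pos: [576.6, 88.3, 107.5]
ee_rot: [-179.9, 0.4, -59.2]
force: [-0.2, 0.6, -1.6]
gripper_width: 31.9
time_s: 32.0
ee_pos: [575.7, 88.8, 107.6]
ee_rot: [-180.0, 0.5, -28.7]
force: [-0.2, -0.5, -0.3]
gripper_width: 31.9
time_s 32.0
ee_pos [575.74, 88.84, 107.56]
ee_rot [-179.98, 0.53, -28.66]
force [-0.15, -0.45, -0.25]
torque [-0.09, -0.11, -0.04]
gripper_width 31.86
qpos [7.45, 24.05, 97.14, 0.38, 59.23, 35.92]
24 195 106 135
25 195 105 134
26 195 102 131
```

View pics/l26.png

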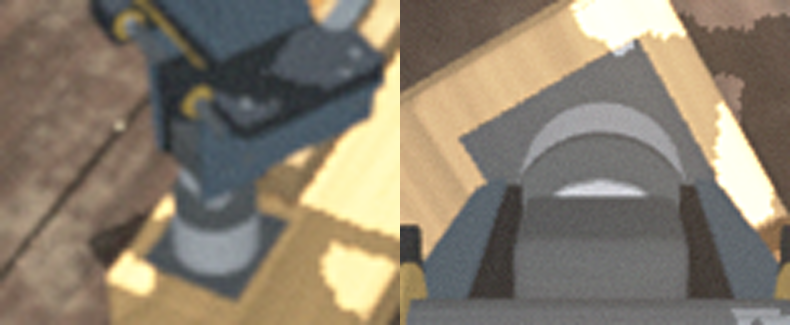

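```bash
python3 -m creep '0 0 -0.15 0 0 -0.1 1;0 0 -0.15 0 0 -0.1 1;0 0 -0.15 0 0 -0.1 1' 30; python3 -m creep '0 0 -0.15 0 0 -0.1 1;0 0 -0.15 0 0 -0.1 1;0 0 -0.15 0 0 -0.1 1' 30;python3 -c "
from h import *
st()"
```

```text
time_s: 32.35
ee_pos: [577.2, 88.4, 107.2]
ee_rot: [-179.9, 0.3, -47.1]
force: [-1.3, 0.9, 7.9]
gripper_width: 31.9
time_s: 32.6
ee_pos: [577.3, 88.1, 107.1]
ee_rot: [-179.7, 0.2, -65.4]
force: [-2.6, -1.3, 7.9]
gripper_width: 31.9
time_s 32.6
ee_pos [577.33, 88.06, 107.14]
ee_rot [-179.75, 0.22, -65.44]
force [-2.6, -1.32, 7.95]
torque [-0.33, 0.51, 0.07]
gripper_width 31.88
qpos [7.38, 23.91, 97.45, 0.33, 58.47, 72.66]
```

```bash
python3 -m creep '0 0 0 0 0 0 0.22;0 0 0.1 0 0 0 0.22;0 0 0 0 0 -0.06 0.22;0 0 0 0 0 -0.1 0.22;0 0 0 0 0 -0.1 0.22;0 0 0 0 0 0.1 0.22;0 0 0 0 0 0.1 0.22;0 0 0 0 0 -0.1 0.22' 6; python3 look.py l27.png; python3 - <<'E'
import cv2,numpy as np
for n in [24,25,26,27]:
    g=cv2.cvtColor(cv2.imread(f'pics/l{n}.png'),cv2.COLOR_BGR2GRAY).astype(float)
    col=g[:,590:612].mean(1)
    d=np.diff(cv2.GaussianBlur(col[:,None],(1,5),0)[:,0]);seg=d[160:260]
    print(n,160+seg.argmin(),80+d[80:130].argmax(), 90+d[90:150].argmin())
E
```

```text
time_s: 33.27
ee_pos: [576.8, 88.0, 108.6]
ee_rot: [-179.8, 0.2, -74.8]
force: [-0.2, 0.3, 0.8]
gripper_width: 35.7
time_s 33.27
ee_pos [576.82, 88.02, 108.56]
ee_rot [-179.79, 0.24, -74.77]
force [-0.17, 0.31, 0.83]
torque [0.01, -0.01, -0.01]
gripper_width 35.69
qpos [7.39, 23.79, 97.42, 0.31, 58.62, 82.0]
24 195 106 135
25 195 105 134
26 195 102 131
27 191 103 132
```

View pics/l27.png

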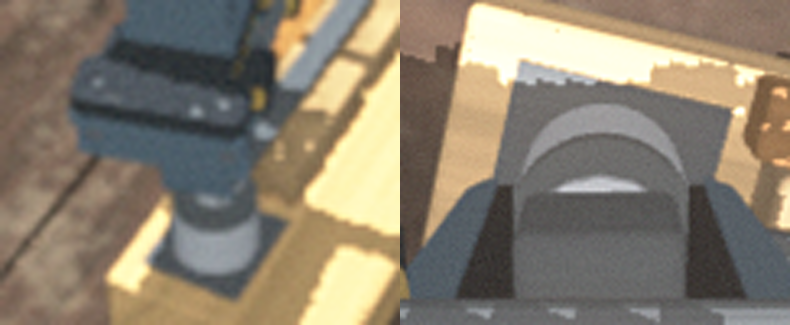

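```bash
python3 -m creep '0 0 -0.1 0 0 0 0.3;0 0 0 0 0 0 0.5;0 0 0 0 0 0 1' 15;python3 -m creep '0 0 0 0 0 0 1;0 0 0 0 0 0 1' 25;python3 -m creep '0 0 -0.03 0 0 -0.1 1;0 0 -0.03 0 0 -0.1 1;0 0 -0.03 0 0 -0.1 1' 25;python3 -m creep '0 0 -0.03 0 0 -0.1 1;0 0 -0.03 0 0 -0.1 1' 25;python3 look.py l28.png
```

```text
time_s: 33.62
ee_pos: [576.9, 88.0, 107.4]
ee_rot: [-179.8, 0.2, -74.7]
force: [-0.6, -0.2, 1.2]
gripper_width: 31.9
time_s: 33.78
ee_pos: [576.9, 88.0, 107.4]
ee_rot: [-179.8, 0.2, -74.6]
force: [-0.5, 0.1, -0.2]
gripper_width: 31.8
time_s: 34.03
ee_pos: [577.0, 87.5, 107.0]
ee_rot: [-179.8, 0.1, -92.1]
force: [-0.5, -0.3, 1.2]
gripper_width: 32.0
time_s: 34.2
ee_pos: [576.9, 87.0, 106.8]
ee_rot: [-179.7, 0.0, -103.7]
force: [-0.6, 0.2, 0.3]
gripper_width: 31.9
time_s 34.2
ee_pos [576.87, 86.96, 106.79]
ee_rot [-179.74, 0.01, -103.71]
force [-0.55, 0.24, 0.34]
torque [-0.17, 0.0, 1.08]
gripper_width 31.93
qpos [7.5, 23.85, 97.61, -0.11, 58.29, 111.26]
```

View pics/l28.png

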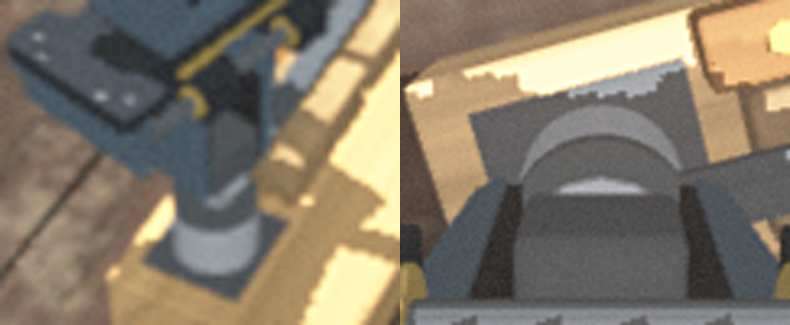

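```bash
python3 - <<'E'
from h import *
import pickle
g=pickle.load(open('sc21.pkl','rb'))
ax=np.array([577,88.])
d=np.array([-.507,.862])
def P(xy,z): 
    u=proj(g,(xy[0],xy[1],z)); return ((u-[225,180]+.5)*9).round(0)
print('boss front rim',P(ax+22*d,84))
for z in (128,): print('start face bottom edge mid',P(ax+16*np.array([-.68,.73]),z),'top front edge',P(ax+16*np.array([-.68,.73]),z+28),'flange',P(ax+18*d,z))
for zb in (91,98,102,104,106): print(zb,'near corner bottom',P(ax+np.array([-16,16]),zb),'flange bottom/top front',P(ax+18*d,zb-3),P(ax+18*d,zb),'near corner top',P(ax+np.array([-16,16]),zb+28),'far corner top',P(ax+np.array([16,-16]),zb+28))
f=g
im=f['img'][180:225,225:265][:,:,::-1].astype(float)
im=np.clip((im-30)*2.2,0,255).astype(np.uint8)
cv2.imwrite('pics/s23.png',cv2.resize(im,None,fx=14,fy=13,interpolation=cv2.INTER_CUBIC))
E
```

```text
boss front rim [158. 313.]
start face bottom edge mid [168. 186.] top front edge [166. 113.] flange [155. 193.]
91 near corner bottom [178. 295.] flange bottom/top front [157. 292.] [157. 285.] near corner top [177. 226.] far corner top [132. 111.]
98 near corner bottom [178. 278.] flange bottom/top front [157. 275.] [156. 268.] near corner top [176. 208.] far corner top [132.  93.]
102 near corner bottom [177. 268.] flange bottom/top front [156. 266.] [156. 258.] near corner top [176. 198.] far corner top [131.  83.]
104 near corner bottom [177. 264.] flange bottom/top front [156. 261.] [156. 253.] near corner top [176. 193.] far corner top [131.  78.]
106 near corner bottom [177. 259.] flange bottom/top front [156. 256.] [156. 248.] near corner top [176. 188.] far corner top [131.  72.]
```

View pics/s23.png

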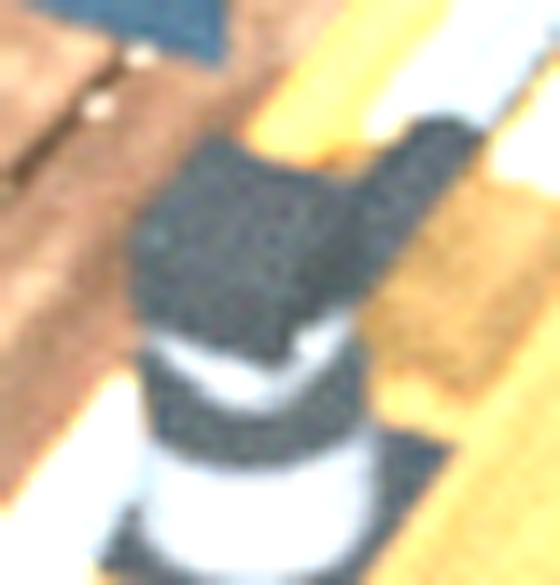

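```bash
python3 -m creep '0 0 0 0 0 0.1 1;0 0 0 0 0 0.08 1;0 0 0 0 0 0 1;0 0 0 0 0 0 1' 25;python3 look.py l29.png; python3 - <<'E'
from h import *
f=grab('top','t29.png'); f=grab('scene')
cv2.imwrite('pics/s29.png',cv2.resize(f['img'][110:250,200:350][:,:,::-1],None,fx=4,fy=4,interpolation=cv2.INTER_CUBIC))
st()
E
```

```text
time_s: 34.63
ee_pos: [577.0, 87.0, 107.1]
ee_rot: [-179.8, 0.1, -92.6]
force: [-0.3, -0.2, 0.8]
gripper_width: 31.9
time_s 34.63
ee_pos [576.97, 87.02, 107.05]
ee_rot [-179.75, 0.13, -92.62]
force [-0.34, -0.21, 0.81]
torque [0.04, 0.1, 0.32]
gripper_width 31.88
qpos [7.4, 23.83, 97.59, 0.1, 58.31, 99.97]
time_s 34.83
ee_pos [577.02, 87.02, 107.05]
ee_rot [-179.75, 0.12, -92.67]
force [-0.6, -0.04, 1.28]
torque [0.05, 0.07, 0.38]
gripper_width 32.09
qpos [7.4, 23.83, 97.59, 0.09, 58.3, 100.03]
```

View pics/s29.png

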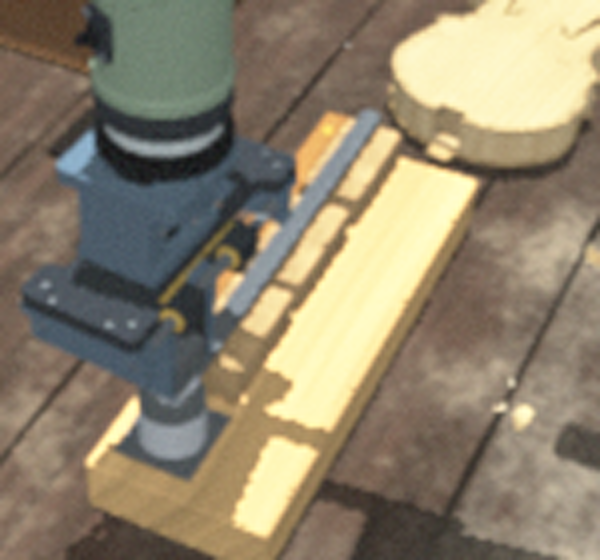

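View pics/t29.png

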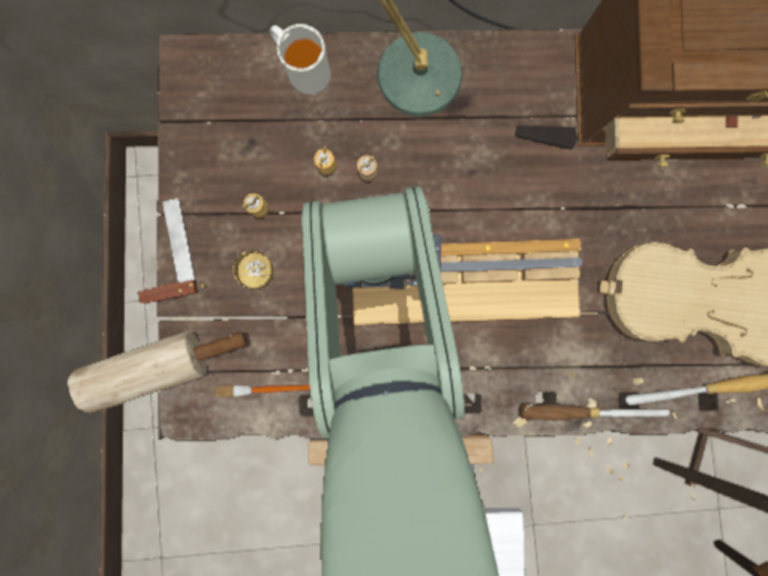

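View pics/l29.png

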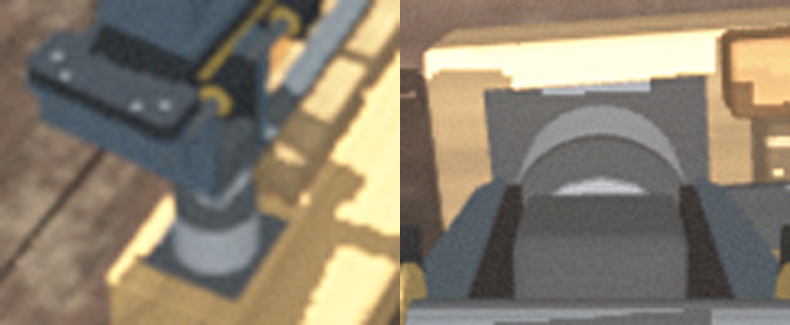

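```bash
python3 - <<'E'
from h import *
print(job.job_done()); st()
E
```

```text
the job is handed in; nothing more can be done
None
the job is handed in; nothing more can be done
```

I handed the job in at about 35 s with the screw started and still gripped at 25 N, but the screw sits about 1.5 mm higher than one full turn should leave it. I could not find the cause.

- **Blocks:** I pushed all three against the fence from their near sides until the push force rose to about 9–10 N. The last pictures show a straight row flush with the fence.
- **Drop:** I turned the screw back with a loose grip. Pictures showed it fall into its thread after about 65° of turning.
- **Forward turn:** I turned it clockwise in two strokes of about 180° with one regrip between them. After extra turns back and forth to check it, it ended about 380° forward by tool yaw.
- **Check that disagreed:** The screw followed the 18 mm pitch exactly for about the first 260°. After that it sank more slowly, and it ended about 16.5 mm below its drop height instead of 18 mm or more. Turning it back about 60° raised it less than 1 mm. Pushing down with up to 8 N did not move it, nor did loosening the grip. Past 360° the turning resistance rose, to about 1 Nm at 391°. I then backed off to about 380°, with about 0.4 Nm left on the tool.
- **Extra releases:** While checking this I let go of the head and took it again several times, once lifting clear to look. The final state is gripped.
- **Left alone:** The tin and brush are at the same pixels as at the start. The spool clamp also looks unmoved. The highest wrist force I read was about 14 N.

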